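# Seat four waste containers in their packing blocks

### The arm

A 6-joint arm with a two-finger parallel gripper is mounted at the origin on the work surface. World frame = base frame: x ahead of the robot, y to its left, z up, the work surface at z = 0. Lengths are in mm, angles in degrees, forces in N, time in s.
With the tool pointing down it reaches from about 250 to 775 mm from the base axis. Payload 4 kg.
Tool frame: the origin (TCP) lies midway between the tips of the shut fingers; the grasp point (between the pads) lies 19 mm behind it (arm.tcp_to_grasp is the distance from the TCP to the grasp point, in mm); z points along the fingers, y is the direction in which the jaws open and shut (so a half turn about z gives the same grasp; the last joint's range is limited). The gripper opens to 85 mm and grips with 20 to 120 N. Pads are 22 mm wide; open, the fingers measure 114 mm over their backs; the gripper's body (76 mm by 85 mm) begins 54 mm behind the grasp point. The pads swing forward as they close: fully open they stand 13 mm farther back than shut.
Start: joints at [-79.017, 4.996, 78.535, -0, 96.463, -5.907], TCP at [159.799, -526.294, 200.041] pointing down, gripper open.
Joint ranges: [-177.83, 177.83], [-43.37, 116.18], [15.69, 146.23], [-61.86, 241.86], [9.47, 152.12], [-147.06, 147.06]. Speed limits (degrees/s): [159.86, 159.86, 180, 180, 180, 180].

### API

Orientations are given as a 3x3 rotation matrix whose columns are the frame's x, y, z axes.
In Python, from cell import arm gives the robot as it stands.
- The arm moves only by the tool drive_tool, never from a script. Its argument "motion" is a list of rows, each an object with "delta_pos": the shift along the tool's x, y, z in m, a list of three; "delta_rot": the turn, a rotation vector about the tool's x, y, z in rad, a list of three. In form: [{"delta_pos": [dx, dy, dz], "delta_rot": [rx, ry, rz]}, ...]. A call has 1 to 12 rows; each row shifts and turns the pose as measured when the row begins, along the tool's axes as they then stand; what a row does not reach is not made up. A row lasts 1/8 s, in which the tool goes at most 62.5 mm and 10.7 degrees, less where a joint would pass 70% of its speed; a pose out of reach is approached as far as the arm can. A call with a gripper value outside its range is refused whole. "grip" is the opening, from -1 (shut) to 1 (fully open), set as the call begins (left out, the last holds). The fingers move at their own pace and stop on an object; "newtons" is the grip in N (left out, the last holds). Time passes only in rows, so rows that do not move let the fingers close. It gives the time, the measured TCP pose, the force and the opening at its end, in the units of the state.
- arm.sense(): the state, without advancing time (a new reading comes with each control period).
- arm.read_camera(name): name is "scene" or "top" or "wrist"; returns a dict with "image" (480x640x3 uint8, red, green, blue), "camera_matrix" (3x3 intrinsics, pixels), "rvec" (rotation vector, rad) and "tvec" (3), from world to camera coordinates, as OpenCV has them; the wrist camera has in their place "tool_from_camera" (4x4, takes a point from camera to tool coordinates, whose origin is the TCP and whose axes are the flange's). Camera axes: x right, y down, z forward; pixel columns grow to the right and rows downward; lengths in mm; the calibration is good to about 2 mm. A picture is of the moment at which its call begins: read the wrist's pose just before it. There is no depth.
- arm.close_job(): hands the job in, once; it reports no verdict.
The state is a dict: "time_s": time; "joint_pos": joint angles; "qd": joint speeds; "joint_torque": joint torques, N m; "position": TCP position; "tcp_rot": TCP orientation; "force": force on the tool from outside, world axes, zero at the start; "wrist_torque": the same for the moment, N m; "gripper_width": finger opening in mm.
Only numpy, scipy, OpenCV 4.12 (cv2) and the standard library are available. Lean on these libraries where they do the work, as an engineer would, in place of code of your own. Each camera call takes 0.05 s, during which the arm holds its last target. There are 200 camera calls.

### The job

Get the four small containers of chemical waste ready for packing: stand each one in the white packing block whose recess has its shape and size (wide jar, slim bottle, square bottle, flat tin), resting on the bottom of the recess. Keep them upright all the time, set them down rather than dropping them, and let go of them all.

Things in the scene. Friction and masses are not known exactly. Their poses are not given: they have to be found in the camera images.
- jar: Wide round jar, white plastic with a black screw lid as wide as the jar and a paper band: 56 mm in diameter (lid 57), 76 mm high, straight-sided, about 0.18 kg. Origin: centre of the underside; z up.
- vial: Slim round bottle, amber glass with a paper band and a narrow black cap: 36 mm in diameter and straight up to 70 mm, then a shoulder and the 24 mm cap; 95 mm high in all, about 0.10 kg. Origin: centre of the underside; z up.
- square_bottle: Square bottle, white plastic with paper labels and a round black cap: body 54 x 54 mm and straight up to 66 mm, cap 30 mm in diameter, 85 mm high in all, about 0.18 kg. Origin: centre of the underside; z up. x and y are square to its flat sides.
- flat_tin: Flat oblong steel tin with paper labels: 64 mm along its x, 34 mm along its y, straight up to 72 mm, with a small black cap 18 mm off centre towards +x; 84 mm high in all, about 0.16 kg. Origin: centre of the underside; z up.
- jar_block: White plastic packing block, fixed to the bench, 94 x 94 mm and 20 mm high, with one 14 mm deep round, 70 mm wide recess in its middle with a dark floor. It belongs to the wide jar, which has 7 mm of room all round in it. Origin: centre of the underside, so the recess floor is 6 mm and the block's top 20 mm above it; x and y run along the block's sides, z up.
- vial_block: White plastic packing block, fixed to the bench, 94 x 94 mm and 20 mm high, with one 14 mm deep round, 50 mm wide recess in its middle with a dark floor. It belongs to the slim bottle, which has 7 mm of room all round in it. Origin: centre of the underside, so the recess floor is 6 mm and the block's top 20 mm above it; x and y run along the block's sides, z up.
- square_block: White plastic packing block, fixed to the bench, 94 x 94 mm and 20 mm high, with one 14 mm deep square, 68 x 68 mm recess in its middle with a dark floor. It belongs to the square bottle, which has 7 mm of room all round in it. Origin: centre of the underside, so the recess floor is 6 mm and the block's top 20 mm above it; x and y run along the block's sides and the recess's sides, z up.
- tin_block: White plastic packing block, fixed to the bench, 94 x 94 mm and 20 mm high, with one 14 mm deep oblong, 78 x 48 mm recess in its middle with a dark floor. It belongs to the flat tin, which has 7 mm of room all round in it. Origin: centre of the underside, so the recess floor is 6 mm and the block's top 20 mm above it; x and y run along the block's sides; the recess is 78 mm along x, 48 mm along y, z up.

How it is judged:
By the outcome, as a careful person would: the job done as asked, in the order asked, and still so for the second after the job is handed in, with the robot touching nothing.
It also fails if it takes over 96 s, if anything falls off the work surface, if the arm or the gripper's body presses on something with over 40 N, if the wrist force passes 120 N, or if a joint passes its speed limit or range.

## Working session

There is one attempt and no reset: what is moved stays moved. The work goes in short steps, Python scripts to look and compute and a tool call to move; the robot and the scene stay as the last step left them, time stands still between calls to the robot, and variables do not carry over. Pictures are saved under pics/ and viewed, about 12 in all and at most 16, crops included, and the job is handed in when it is done.

Besides the shell and the picture viewer there is one more tool, called after "Call:" as a command line: name --argument value ..., lists and objects as JSON in quotes. drive_tool: Moves the arm, as the interface text tells. Its arguments: {"type":"object","properties":{"motion":{"type":"array","items":{"type":"object","properties":{"delta_pos":{"type":"array","items":{"type":"number"}},"delta_rot":{"type":"array","items":{"type":"number"}}}}},"grip":{"type":"number"},"newtons":{"type":"number"}},"required":["motion"]}

```bash
ls; mkdir -p pics
python3 - <<'E'
from cell import arm
import cv2, numpy as np
s=arm.sense(); print(s['time_s'],s['position'],s['tcp_rot'],s['gripper_width'],s['force'])
for n in("scene","top"):
    r=arm.read_camera(n); cv2.imwrite(f"pics/{n}0.png",r["image"][:,:,::-1])
    R=cv2.Rodrigues(np.array(r["rvec"]))[0]; print(n,(-R.T@np.array(r["tvec"]).ravel()).round(),R.round(2).tolist(),np.array(r["camera_matrix"]).round(1).tolist())
E
```

```text
pics
0.0 [ 159.67058004 -525.71712647  198.81068363] [[ 9.56866309e-01  2.90528264e-01 -4.40659008e-04]
 [ 2.90528519e-01 -9.56863828e-01  2.18983360e-03]
 [ 2.14557889e-04 -2.22340200e-03 -9.99997505e-01]] 85.50163982111218 [-0.14771801  0.37975502 -0.03498189]
scene [ 923. -331.  782.] [[0.61, 0.79, 0.02], [0.65, -0.49, -0.58], [-0.45, 0.36, -0.82]] [[469.4, 0.0, 317.2], [0.0, 469.4, 230.6], [0.0, 0.0, 1.0]]
top [ 4.75e+02 -1.00e+00  1.14e+03] [[-0.02, -1.0, 0.01], [-1.0, 0.02, -0.06], [0.06, -0.01, -1.0]] [[611.9, 0.0, 331.4], [0.0, 611.9, 234.7], [0.0, 0.0, 1.0]]
```

View pics/top0.png

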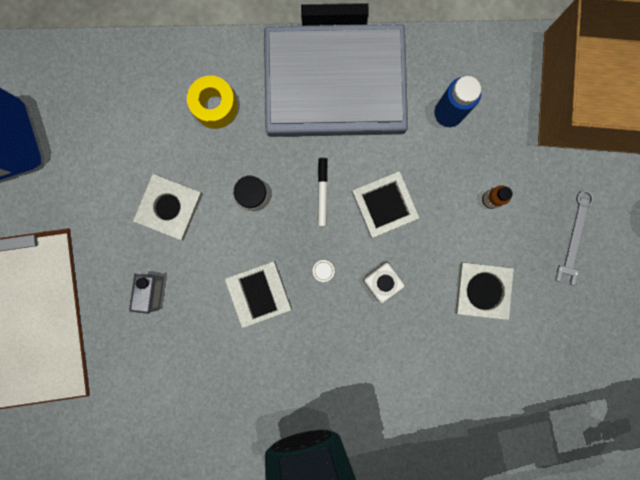

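View pics/scene0.png

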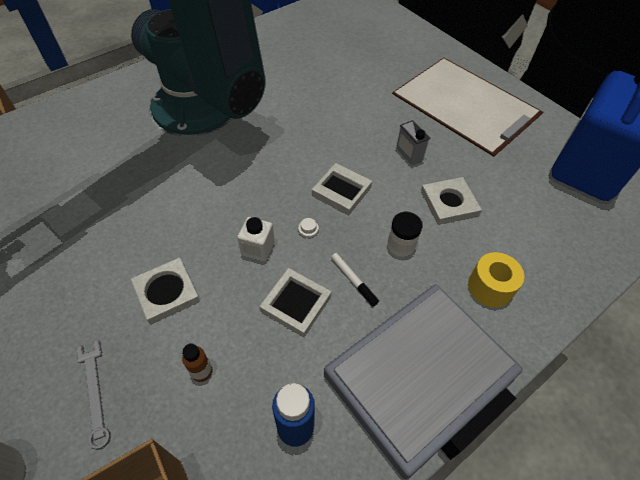

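The top view shows the blocks at pixels: vial (167,207), square (387,204), tin (258,294) and jar (486,291). The containers are at: jar (250,192), vial (500,195), square bottle (384,283) and tin (145,290). The scene view agrees. The pen, cap, roll and blue bottle are distractors.

```bash
cat > h.py <<'E'
import cv2, numpy as np
from cell import arm
def ray(r,u,v,z):
    """world point on plane z for a fixed camera"""
    K=np.array(r["camera_matrix"]);R=cv2.Rodrigues(np.array(r["rvec"]))[0];c=-R.T@np.array(r["tvec"]).ravel()
    d=R.T@np.linalg.solve(K,[u,v,1.]); return c+d*(z-c[2])/d[2]
def wray(r,s,u,v,z):
    """same for wrist camera; s is the state read just before"""
    T=np.array(r["tool_from_camera"]);R=np.array(s["tcp_rot"]);p=np.array(s["position"])
    c=p+R@T[:3,3]; d=R@T[:3,:3]@np.linalg.solve(np.array(r["camera_matrix"]),[u,v,1.])
    return c+d*(z-c[2])/d[2]
def blob(mask,seed):
    n,l,st,ce=cv2.connectedComponentsWithStats(mask.astype(np.uint8))
    d=[np.hypot(*(ce[i]-seed)) if st[i,4]>25 else 1e9 for i in range(1,n)]
    i=1+int(np.argmin(d)); c=cv2.findContours((l==i).astype(np.uint8),cv2.RETR_EXTERNAL,cv2.CHAIN_APPROX_NONE)[0][0]
    return ce[i],st[i],c
def edges(r,c,z,f=ray):
    """minAreaRect in world plane -> centre, size, yaw of first side"""
    P=np.array([f(r,u,v,z)[:2] for u,v in c[:,0]],np.float32); return cv2.minAreaRect(P)
E
python3 - <<'E'
from h import *
S={"jar_block":(486,291,13),"vial_block":(167,207,13),"square_block":(387,204,13),"tin_block":(258,294,13),
"jar":(250,192,68),"vial":(504,194,88),"square":(385,283,78),"tin":(142,283,79)}
Q={"jar_block":(165,290),"vial_block":(452,199),"square_block":(297,300),"tin_block":(343,187),"jar":(406,222),"vial":(192,352),"square":(254,225),"tin":(420,134)}
t=arm.read_camera("top");sc=arm.read_camera("scene")
for n,(u,v,z) in S.items():
    ce,st,c=blob(t["image"].max(2)<48,(u,v)); e=edges(t,c,z)
    c2,s2,_=blob(sc["image"].max(2)<48,Q[n])
    print(n,ce.round(1),st[2:],"top",ray(t,*ce,z)[:2].round(1),"rect",np.round(e[0],1),np.round(e[1],1),round(e[2],1),"scene",s2[4],ray(sc,*c2,z)[:2].round(1))
I=t["image"]
a=cv2.resize(I[230:340,110:300],None,fx=4,fy=4);cv2.imwrite("pics/a.png",a[:,:,::-1])
E
```

```text
jar_block [484.4 290.7] [ 34  36 968] top [ 433.3 -296.3] rect [ 433.7 -296.5] [60.9 64.3] 88.0 scene 831 [ 434.5 -295.9]
vial_block [167.2 206.6] [ 25  24 461] top [600.6 284.5] rect [600.9 284.8] [44.1 42.6] 88.8 scene 228 [601.6 284.4]
square_block [385.1 204.6] [  45   44 1176] top [ 596.2 -117.7] rect [ 596.4 -118. ] [64.1 64. ] 21.3 scene 1067 [ 598.1 -117.8]
tin_block [257.9 294.2] [ 35  45 963] top [436.2 119.9] rect [436.3 120.1] [74.4 43.7] 18.5 scene 443 [438.3 120.5]
jar [249.7 191.6] [ 32  32 789] top [618.  125.8] rect [618. 126.] [55.2 54.1] 70.3 scene 680 [619.3 126.1]
vial [504.  193.5] [ 15  14 158] top [ 603.2 -317. ] rect [ 603.2 -317. ] [21.7 24.4] 25.2 scene 242 [ 604.6 -317.1]
square [385.  282.8] [ 15  15 186] top [ 453.2 -107.1] rect [ 452.8 -107.1] [24.3 24.2] 88.5 scene 212 [ 454.1 -106.8]
tin [141.8 282.6] [ 13  11 103] top [462.8 312.1] rect [462.7 312.1] [17.  19.9] 25.6 scene 185 [461.5 306.8]
```

```bash
cat >> h.py <<'E'
def plan(*way):
    """way: (x,y,z,yaw,rows) targets from the measured pose; prints tool-frame rows (tool down)"""
    s=arm.sense();p=np.array(s["position"]);R=np.array(s["tcp_rot"]);y=np.arctan2(R[1,0],R[0,0])
    print("t",round(s["time_s"],2),"p",p.round(1),"yaw",round(np.degrees(y),1),"J",np.round(s["joint_pos"],0),"F",np.round(s["force"],1),"w",round(s["gripper_width"],1),"z",R[:,2].round(3))
    for X,Y,Z,W,n in way:
        d=(np.array([X,Y,Z])-p)/n; w=(np.radians(W)-y)/n
        for _ in range(n):
            c,q=np.cos(y),np.sin(y)
            print([*np.round([(c*d[0]+q*d[1])/1e3,(q*d[0]-c*d[1])/1e3,-d[2]/1e3],4).tolist()],round(-w,3))
            y+=w
        p=np.array([X,Y,Z],float)
E
python3 -c "
from h import *
plan((618.5,126,200,60,16))"
```

```text
t 0.2 p [ 159.7 -525.9  199.3] yaw 16.9 J [-79.   5.  79.   0.  96.  -6.] F [ 0.4 -0.4 -0. ] w 85.2 z [-0.     0.001 -1.   ]
[0.0393, -0.0307, -0.0] -0.047
[0.0407, -0.0288, -0.0] -0.047
[0.042, -0.0268, -0.0] -0.047
[0.0432, -0.0248, -0.0] -0.047
[0.0443, -0.0228, -0.0] -0.047
[0.0453, -0.0207, -0.0] -0.047
[0.0463, -0.0185, -0.0] -0.047
[0.0471, -0.0163, -0.0] -0.047
[0.0478, -0.0141, -0.0] -0.047
[0.0484, -0.0118, -0.0] -0.047
[0.0489, -0.0095, -0.0] -0.047
[0.0493, -0.0072, -0.0] -0.047
[0.0496, -0.0049, -0.0] -0.047
[0.0498, -0.0026, -0.0] -0.047
[0.0498, -0.0002, -0.0] -0.047
[0.0498, 0.0021, -0.0] -0.047
```

View pics/a.png

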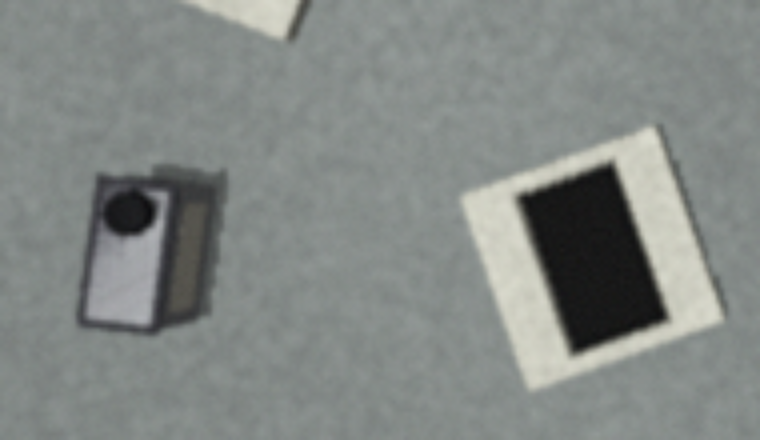

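The crop shows the tin's top face with its cap towards +x (crop 130,212), its long axis a few degrees off world x, and the tin block turned by about 18°. Now I move towards the jar.

Call:
drive_tool --motion '[{"delta_pos": [0.039, -0.031, 0], "delta_rot": [0, 0, -0.047]}, {"delta_pos": [0.041, -0.029, 0], "delta_rot": [0, 0, -0.047]}, {"delta_pos": [0.042, -0.027, 0], "delta_rot": [0, 0, -0.047]}, {"delta_pos": [0.043, -0.025, 0], "delta_rot": [0, 0, -0.047]}, {"delta_pos": [0.044, -0.023, 0], "delta_rot": [0, 0, -0.047]}, {"delta_pos": [0.045, -0.021, 0], "delta_rot": [0, 0, -0.047]}, {"delta_pos": [0.046, -0.0185, 0], "delta_rot": [0, 0, -0.047]}, {"delta_pos": [0.047, -0.016, 0], "delta_rot": [0, 0, -0.047]}, {"delta_pos": [0.048, -0.014, 0], "delta_rot": [0, 0, -0.047]}, {"delta_pos": [0.048, -0.012, 0], "delta_rot": [0, 0, -0.047]}, {"delta_pos": [0.049, -0.0095, 0], "delta_rot": [0, 0, -0.047]}, {"delta_pos": [0.049, -0.007, 0], "delta_rot": [0, 0, -0.047]}]' --grip 1 --newtons 40

```text
time_s: 1.7
position: [507.0, -21.3, 197.8]
tcp_rot: [[0.645, 0.764, 0.001], [0.764, -0.645, 0.003], [0.003, -0.001, -1.0]]
force: [0.3, -0.6, -0.3]
gripper_width: 85.5
```

```bash
python3 -c "
from h import *
plan((618.5,126,200,60,5),(618.5,126,110,60,3))"
```

```text
t 1.7 p [507.  -21.3 197.8] yaw 49.8 J [-9. -0. 84.  0. 96. 31.] F [ 0.3 -0.6 -0.3] w 85.5 z [ 0.001  0.003 -1.   ]
[0.0369, -0.002, -0.0004] -0.036
[0.0369, -0.0007, -0.0004] -0.036
[0.0369, 0.0007, -0.0004] -0.036
[0.0369, 0.002, -0.0004] -0.036
[0.0368, 0.0033, -0.0004] -0.036
[0.0, 0.0, 0.03] 0.0
[0.0, 0.0, 0.03] 0.0
[0.0, 0.0, 0.03] 0.0
```

Call:
drive_tool --motion '[{"delta_pos": [0.037, -0.002, 0], "delta_rot": [0, 0, -0.036]}, {"delta_pos": [0.037, -0.001, 0], "delta_rot": [0, 0, -0.036]}, {"delta_pos": [0.037, 0.001, 0], "delta_rot": [0, 0, -0.036]}, {"delta_pos": [0.037, 0.002, 0], "delta_rot": [0, 0, -0.036]}, {"delta_pos": [0.037, 0.003, 0], "delta_rot": [0, 0, -0.036]}, {"delta_pos": [0, 0, 0.025], "delta_rot": [0, 0, 0]}, {"delta_pos": [0, 0, 0.025], "delta_rot": [0, 0, 0]}, {"delta_pos": [0, 0, 0], "delta_rot": [0, 0, 0]}]'

```text
time_s: 2.7
position: [621.4, 137.3, 143.2]
tcp_rot: [[0.486, 0.874, -0.004], [0.874, -0.486, 0.002], [0.0, -0.004, -1.0]]
force: [-0.6, -0.1, 0.2]
gripper_width: 85.3
```

Run:
```python
from h import *
s=arm.sense(); r=arm.read_camera("wrist"); cv2.imwrite("pics/w1.png",r["image"][:,:,::-1])
print(np.array(r["tool_from_camera"]).round(2),r["camera_matrix"])
plan((618.5,126,20,60,5))
```

```text
[[  -0.     -0.95   -0.3    78.93]
 [   1.     -0.     -0.     -0.59]
 [   0.     -0.3     0.95 -172.11]
 [   0.      0.      0.      1.  ]] [[338.49805748   0.         316.69832415]
 [  0.         338.49805748 237.37995528]
 [  0.           0.           1.        ]]
t 2.75 p [622.3 137.3 145. ] yaw 60.9 J [ 7. 17. 71.  0. 92. 36.] F [-0.5 -0.4  0.2] w 85.5 z [-0.001  0.003 -1.   ]
[-0.0023, 0.0004, 0.025] 0.003
[-0.0023, 0.0004, 0.025] 0.003
[-0.0023, 0.0005, 0.025] 0.003
[-0.0023, 0.0005, 0.025] 0.003
[-0.0023, 0.0005, 0.025] 0.003
```

View pics/w1.png

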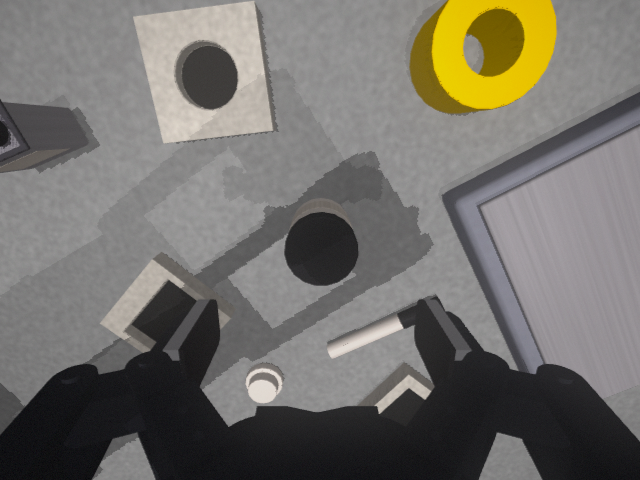

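The wrist view shows the jar lid at (322,248), centred between the jaws, with the pen clear at (380,328). I'll check its position against this view.

Run:
```python
from h import *
s=arm.sense(); r=arm.read_camera("wrist")
ce,st,c=blob(r["image"].max(2)<45,(322,248)); print(ce,st)
(u,v),rad=cv2.minEnclosingCircle(c); print(u,v,rad,wray(r,s,u,v,76),wray(r,s,u,v,70), wray(r,s,u+rad,v,76)-wray(r,s,u-rad,v,76))
```

```text
[321.10952002 246.51047468] [ 285  213   72   71 3771]
319.8061218261719 248.50938415527344 36.27957534790039 [620.27143477 130.73552595  76.        ] [619.27664633 128.86093795  70.        ] [ 47.89430176 -26.66285769   0.        ]
```

Call:
drive_tool --motion '[{"delta_pos": [-0.01, 0.002, 0], "delta_rot": [0, 0, 0]}, {"delta_pos": [0, 0, 0], "delta_rot": [0, 0, 0]}, {"delta_pos": [0, 0, 0.03], "delta_rot": [0, 0, 0]}, {"delta_pos": [0, 0, 0.03], "delta_rot": [0, 0, 0]}, {"delta_pos": [0, 0, 0.03], "delta_rot": [0, 0, 0]}, {"delta_pos": [0, 0, 0.015], "delta_rot": [0, 0, 0]}, {"delta_pos": [0, 0, 0], "delta_rot": [0, 0, 0]}]'

```text
time_s: 3.68
position: [626.0, 125.8, 49.1]
tcp_rot: [[0.489, 0.872, 0.02], [0.872, -0.489, 0.005], [0.014, 0.015, -1.0]]
force: [-0.4, 0.4, 0.7]
gripper_width: 85.4
```

```bash
python3 -c "
from h import *
plan((619,127.5,20,60,2))"
```

```text
t 3.67 p [626.  125.8  49.1] yaw 60.7 J [ 6. 19. 79.  0. 81. 35.] F [-0.4  0.4  0.7] w 85.4 z [ 0.02   0.005 -1.   ]
[-0.001, -0.0035, 0.0146] 0.006
[-0.001, -0.0035, 0.0146] 0.006
```

Call:
drive_tool --motion '[{"delta_pos": [-0.001, -0.0035, 0.012], "delta_rot": [0.015, -0.014, 0]}, {"delta_pos": [-0.001, -0.0035, 0.012], "delta_rot": [0, 0, 0]}, {"delta_pos": [0, 0, 0], "delta_rot": [0, 0, 0]}]'

```text
time_s: 4.05
position: [620.8, 128.0, 26.8]
tcp_rot: [[0.489, 0.872, 0.004], [0.872, -0.489, 0.001], [0.002, 0.003, -1.0]]
force: [0.2, 0.0, 0.5]
gripper_width: 85.9
```

Run:
```python
s=open('h.py').read()
s=s.replace("    for X,Y,Z,W,n in way:","    print('tilt fix',(R.T@np.cross(R[:,2],[0,0,-1])).round(4))\n    for X,Y,Z,W,n in way:",1)
open('h.py','w').write(s)
from h import *
plan((619,127.5,20,60,1))
```

```text
t 4.05 p [620.8 128.   26.8] yaw 60.7 J [ 7. 20. 80.  0. 79. 36.] F [0.2 0.  0.5] w 85.9 z [ 0.004  0.001 -1.   ]
tilt fix [ 0.0028 -0.0023  0.    ]
[-0.0013, -0.0013, 0.0068] 0.012
```

Call:
drive_tool --motion '[{"delta_pos": [-0.001, -0.001, 0.006], "delta_rot": [0.003, -0.002, 0]}, {"delta_pos": [0, 0, 0], "delta_rot": [0, 0, 0]}]'

```text
time_s: 4.3
position: [619.7, 127.7, 21.0]
tcp_rot: [[0.489, 0.872, 0.001], [0.872, -0.489, 0.0], [0.001, 0.001, -1.0]]
force: [0.1, 0.4, -0.5]
gripper_width: 85.2
```

Call:
drive_tool --motion '[{"delta_pos": [0, 0, 0], "delta_rot": [0, 0, 0]}, {"delta_pos": [0, 0, 0], "delta_rot": [0, 0, 0]}, {"delta_pos": [0, 0, 0], "delta_rot": [0, 0, 0]}, {"delta_pos": [0, 0, 0], "delta_rot": [0, 0, 0]}, {"delta_pos": [0, 0, 0], "delta_rot": [0, 0, 0]}, {"delta_pos": [0, 0, 0], "delta_rot": [0, 0, 0]}]' --grip -1 --newtons 40

```text
time_s: 5.05
position: [620.1, 127.8, 21.9]
tcp_rot: [[0.489, 0.872, 0.002], [0.872, -0.489, 0.001], [0.002, 0.001, -1.0]]
force: [0.3, -0.1, -0.0]
gripper_width: 55.6
```

Run:
```python
from h import *
plan((619,127.5,75,60,3),(433.8,-296.3,75,20,14))
```

```text
t 5.05 p [620.1 127.8  21.9] yaw 60.7 J [ 6. 21. 80.  0. 79. 36.] F [ 0.3 -0.1 -0. ] w 55.6 z [ 0.002  0.001 -1.   ]
tilt fix [ 0.0015 -0.0017 -0.    ]
[-0.0003, -0.0003, -0.0177] 0.004
[-0.0003, -0.0003, -0.0177] 0.004
[-0.0003, -0.0003, -0.0177] 0.004
[-0.0328, 0.0037, -0.0] 0.05
[-0.0326, 0.0053, -0.0] 0.05
[-0.0323, 0.0069, -0.0] 0.05
[-0.0319, 0.0085, -0.0] 0.05
[-0.0315, 0.0101, -0.0] 0.05
[-0.0309, 0.0117, -0.0] 0.05
[-0.0303, 0.0132, -0.0] 0.05
[-0.0296, 0.0147, -0.0] 0.05
[-0.0288, 0.0161, -0.0] 0.05
[-0.028, 0.0176, -0.0] 0.05
[-0.0271, 0.0189, -0.0] 0.05
[-0.0261, 0.0203, -0.0] 0.05
[-0.0251, 0.0215, -0.0] 0.05
[-0.0239, 0.0228, -0.0] 0.05
```

Call:
drive_tool --motion '[{"delta_pos": [0, 0, -0.015], "delta_rot": [0, 0, 0]}, {"delta_pos": [0, 0, -0.03], "delta_rot": [0, 0, 0]}, {"delta_pos": [0, 0, -0.035], "delta_rot": [0, 0, 0]}, {"delta_pos": [0, 0, -0.035], "delta_rot": [0, 0, 0]}, {"delta_pos": [0, 0, -0.015], "delta_rot": [0, 0, 0]}, {"delta_pos": [0, 0, 0], "delta_rot": [0, 0, 0]}]'

```text
time_s: 5.8
position: [619.4, 127.5, 157.9]
tcp_rot: [[0.489, 0.872, 0.001], [0.872, -0.489, 0.001], [0.001, 0.001, -1.0]]
force: [-0.2, 0.3, -0.9]
gripper_width: 55.3
```

Call:
drive_tool --motion '[{"delta_pos": [-0.033, 0.004, 0], "delta_rot": [0, 0, 0.05]}, {"delta_pos": [-0.033, 0.005, 0], "delta_rot": [0, 0, 0.05]}, {"delta_pos": [-0.032, 0.007, 0], "delta_rot": [0, 0, 0.05]}, {"delta_pos": [-0.032, 0.009, 0], "delta_rot": [0, 0, 0.05]}, {"delta_pos": [-0.032, 0.01, 0], "delta_rot": [0, 0, 0.05]}, {"delta_pos": [-0.031, 0.012, 0], "delta_rot": [0, 0, 0.05]}, {"delta_pos": [-0.03, 0.013, 0], "delta_rot": [0, 0, 0.05]}, {"delta_pos": [-0.03, 0.015, 0], "delta_rot": [0, 0, 0.05]}, {"delta_pos": [-0.029, 0.016, 0], "delta_rot": [0, 0, 0.05]}, {"delta_pos": [-0.028, 0.018, 0], "delta_rot": [0, 0, 0.05]}, {"delta_pos": [-0.027, 0.019, 0], "delta_rot": [0, 0, 0.05]}, {"delta_pos": [-0.026, 0.02, 0], "delta_rot": [0, 0, 0.05]}]'

```text
time_s: 7.3
position: [445.9, -243.6, 133.8]
tcp_rot: [[0.902, 0.43, -0.037], [0.43, -0.903, 0.011], [-0.029, -0.026, -0.999]]
force: [0.2, 0.2, -1.7]
gripper_width: 55.6
```

Run:
```python
from h import *
plan((433.8,-296.3,120,20,4))
```

```text
t 7.3 p [ 445.9 -243.6  133.8] yaw 25.5 J [-35.   3.  89.  -1.  91.  30.] F [ 0.2  0.2 -1.7] w 55.6 z [-0.037  0.011 -0.999]
tilt fix [-0.0262  0.0289  0.    ]
[-0.0084, 0.0106, 0.0035] 0.024
[-0.0081, 0.0108, 0.0035] 0.024
[-0.0079, 0.011, 0.0035] 0.024
[-0.0076, 0.0112, 0.0035] 0.024
```

Call:
drive_tool --motion '[{"delta_pos": [-0.008, 0.01, 0.002], "delta_rot": [-0.013, 0.015, 0.024]}, {"delta_pos": [-0.008, 0.011, 0.002], "delta_rot": [-0.013, 0.014, 0.024]}, {"delta_pos": [-0.008, 0.011, 0.002], "delta_rot": [0, 0, 0.024]}, {"delta_pos": [-0.008, 0.011, 0], "delta_rot": [0, 0, 0.024]}, {"delta_pos": [0, 0, 0], "delta_rot": [0, 0, 0]}]'

```text
time_s: 7.92
position: [431.1, -297.1, 123.3]
tcp_rot: [[0.942, 0.336, -0.003], [0.336, -0.942, 0.004], [-0.001, -0.005, -1.0]]
force: [-0.4, 0.0, -1.9]
gripper_width: 55.5
```

Run:
```python
from h import *
plan((433.8,-296.3,60,20,3))
s=arm.sense(); r=arm.read_camera("wrist"); cv2.imwrite("pics/w2.png",r["image"][:,:,::-1])
```

```text
t 7.92 p [ 431.1 -297.1  123.3] yaw 19.6 J [-41.   3.  89.   0.  88.  30.] F [-0.4  0.  -1.9] w 55.5 z [-0.003  0.004 -1.   ]
tilt fix [-0.0045  0.0012  0.    ]
[0.0009, 0.0, 0.0211] -0.002
[0.0009, 0.0, 0.0211] -0.002
[0.0009, 0.0, 0.0211] -0.002
```

View pics/w2.png

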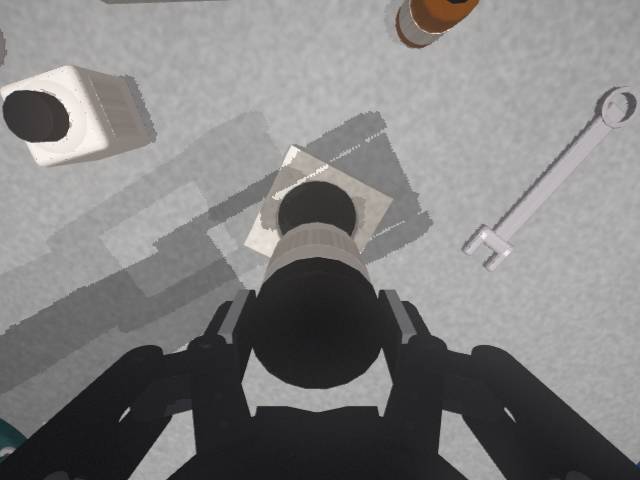

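The wrist view shows the jar held upright between the jaws at (318,320), with the jar block's recess just behind it at (316,210). Lowering.

Call:
drive_tool --motion '[{"delta_pos": [0.003, 0, 0.025], "delta_rot": [-0.004, 0.001, 0]}, {"delta_pos": [0, 0, 0.025], "delta_rot": [0, 0, 0]}, {"delta_pos": [0, 0, 0.015], "delta_rot": [0, 0, 0]}, {"delta_pos": [0, 0, 0], "delta_rot": [0, 0, 0]}, {"delta_pos": [0, 0, 0], "delta_rot": [0, 0, 0]}]'

```text
time_s: 8.6
position: [437.0, -294.7, 59.3]
tcp_rot: [[0.941, 0.339, 0.004], [0.339, -0.941, -0.001], [0.004, 0.003, -1.0]]
force: [-1.0, -0.3, -1.6]
gripper_width: 55.4
```

Run:
```python
from h import *
plan((433.8,-296.3,30,20,4))
```

```text
t 8.6 p [ 437.  -294.7   59.3] yaw 19.8 J [-40.   6.  94.   0.  80.  30.] F [-1.  -0.3 -1.6] w 55.4 z [ 0.004 -0.001 -1.   ]
tilt fix [ 0.0025 -0.0038 -0.    ]
[-0.0009, 0.0001, 0.0073] -0.001
[-0.0009, 0.0001, 0.0073] -0.001
[-0.0009, 0.0001, 0.0073] -0.001
[-0.0009, 0.0001, 0.0073] -0.001
```

Call:
drive_tool --motion '[{"delta_pos": [-0.003, 0, 0.008], "delta_rot": [0.0025, -0.004, 0]}, {"delta_pos": [0, 0, 0.008], "delta_rot": [0, 0, 0]}, {"delta_pos": [0, 0, 0.005], "delta_rot": [0, 0, 0]}, {"delta_pos": [0, 0, 0.002], "delta_rot": [0, 0, 0]}, {"delta_pos": [0, 0, 0], "delta_rot": [0, 0, 0]}]'

```text
time_s: 9.22
position: [435.0, -296.8, 36.6]
tcp_rot: [[0.941, 0.339, 0.002], [0.339, -0.941, -0.002], [0.001, 0.003, -1.0]]
force: [-0.2, 0.4, -0.6]
gripper_width: 55.7
```

Run:
```python
from h import *
plan((433.8,-296.3,29,20,2))
```

```text
t 9.22 p [ 435.  -296.8   36.6] yaw 19.8 J [-40.   7.  95.  -0.  77.  30.] F [-0.2  0.4 -0.6] w 55.7 z [ 0.002 -0.002 -1.   ]
tilt fix [ 0.0028 -0.0013 -0.    ]
[-0.0005, -0.0004, 0.0038] -0.001
[-0.0005, -0.0004, 0.0038] -0.001
```

Call:
drive_tool --motion '[{"delta_pos": [-0.001, 0, 0.004], "delta_rot": [0.003, -0.001, 0]}, {"delta_pos": [0, 0, 0.002], "delta_rot": [0, 0, 0]}, {"delta_pos": [0, 0, 0.001], "delta_rot": [0, 0, 0]}, {"delta_pos": [0, 0, 0.001], "delta_rot": [0, 0, 0]}]'

```text
time_s: 9.72
position: [434.3, -297.4, 28.5]
tcp_rot: [[0.941, 0.339, 0.001], [0.339, -0.941, -0.0], [0.001, 0.0, -1.0]]
force: [-0.2, 0.7, -0.3]
gripper_width: 55.7
```

Call:
drive_tool --motion '[{"delta_pos": [0, 0, 0.001], "delta_rot": [0, 0, 0]}, {"delta_pos": [0, 0, 0.001], "delta_rot": [0, 0, 0]}]'

```text
time_s: 9.98
position: [434.6, -297.4, 27.8]
tcp_rot: [[0.941, 0.339, 0.001], [0.339, -0.941, -0.0], [0.001, 0.001, -1.0]]
force: [-2.5, 2.3, 6.2]
gripper_width: 55.4
```

Call:
drive_tool --motion '[{"delta_pos": [0, 0, 0], "delta_rot": [0, 0, 0]}, {"delta_pos": [0, 0, 0], "delta_rot": [0, 0, 0]}, {"delta_pos": [0, 0, 0], "delta_rot": [0, 0, 0]}, {"delta_pos": [0, 0, 0], "delta_rot": [0, 0, 0]}, {"delta_pos": [0, 0, -0.015], "delta_rot": [0, 0, 0]}, {"delta_pos": [0, 0, -0.03], "delta_rot": [0, 0, 0]}, {"delta_pos": [0, 0, -0.03], "delta_rot": [0, 0, 0]}, {"delta_pos": [0, 0, -0.03], "delta_rot": [0, 0, 0]}, {"delta_pos": [0, 0, -0.02], "delta_rot": [0, 0, 0]}, {"delta_pos": [0, 0, 0], "delta_rot": [0, 0, 0]}]' --grip 1

```text
time_s: 11.22
position: [435.5, -298.4, 162.3]
tcp_rot: [[0.941, 0.339, 0.007], [0.339, -0.941, -0.005], [0.005, 0.007, -1.0]]
force: [0.0, -0.7, -0.6]
gripper_width: 85.4
```

Run:
```python
from h import *
plan((603.9,-317,160,20,6))
t=arm.read_camera("top"); ce,st,c=blob(t["image"].max(2)<48,(486,291)); print(ce,st,ray(t,*ce,74)[:2])
sc=arm.read_camera("scene"); cv2.imwrite("pics/s1.png",sc["image"][:,:,::-1]); cv2.imwrite("pics/s1.png",cv2.resize(sc["image"][230:400,100:300],None,fx=3,fy=3)[:,:,::-1])
```

```text
t 11.22 p [ 435.5 -298.4  162.3] yaw 19.8 J [-41.   2.  86.   0.  92.  30.] F [ 0.  -0.7 -0.6] w 85.4 z [ 0.007 -0.005 -1.   ]
tilt fix [ 0.0071 -0.0045  0.    ]
[0.0253, 0.0124, 0.0004] -0.0
[0.0253, 0.0125, 0.0004] -0.0
[0.0253, 0.0125, 0.0004] -0.0
[0.0253, 0.0125, 0.0004] -0.0
[0.0253, 0.0125, 0.0004] -0.0
[0.0253, 0.0125, 0.0004] -0.0
[539.71970909 365.43316364] [  420   241   220   239 13750] [ 304.61466058 -371.57370506]
```

View pics/s1.png

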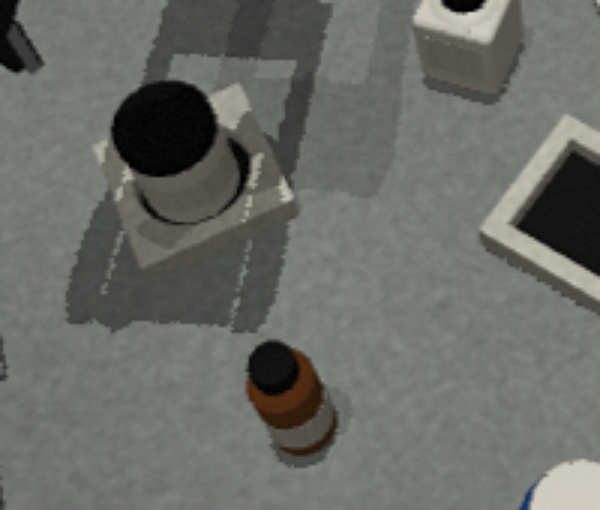

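The scene crop shows the jar upright in its recess at crop (190,160), and the vial free at (290,400). Next is the vial.

Call:
drive_tool --motion '[{"delta_pos": [0.025, 0.012, 0], "delta_rot": [0.007, -0.004, 0]}, {"delta_pos": [0.025, 0.0125, 0], "delta_rot": [0, 0, 0]}, {"delta_pos": [0.025, 0.0125, 0], "delta_rot": [0, 0, 0]}, {"delta_pos": [0.025, 0.0125, 0], "delta_rot": [0, 0, 0]}, {"delta_pos": [0.025, 0.0125, 0], "delta_rot": [0, 0, 0]}, {"delta_pos": [0.022, 0.012, 0], "delta_rot": [0, 0, 0]}, {"delta_pos": [0, 0, 0], "delta_rot": [0, 0, 0]}]'

```text
time_s: 12.2
position: [597.0, -314.5, 144.2]
tcp_rot: [[0.941, 0.338, -0.022], [0.338, -0.941, 0.016], [-0.016, -0.023, -1.0]]
force: [-0.8, -0.8, 0.4]
gripper_width: 85.3
```

Run:
```python
from h import *
plan((603.9,-317,110,20,2))
s=arm.sense(); r=arm.read_camera("wrist")
ce,st,c=blob(r["image"].max(2)<45,(320,250)); print(ce,st,wray(r,s,*ce,90))
```

```text
t 12.2 p [ 597.  -314.5  144.2] yaw 19.8 J [-33.  23.  63.   0.  96.  38.] F [-0.8 -0.8  0.4] w 85.3 z [-0.022  0.016 -1.   ]
tilt fix [-0.0225  0.0158 -0.    ]
[0.0028, 0.0024, 0.0171] -0.002
[0.0028, 0.0024, 0.0171] -0.002
[326.71235521 229.88030888] [310 217  32  32 518] [ 608.55243841 -315.11045675   90.        ]
```

Call:
drive_tool --motion '[{"delta_pos": [0.007, 0.005, 0], "delta_rot": [-0.0225, 0.016, 0]}, {"delta_pos": [0, 0, 0.02], "delta_rot": [0, 0, 0]}, {"delta_pos": [0, 0, 0.02], "delta_rot": [0, 0, 0]}, {"delta_pos": [0, 0, 0], "delta_rot": [0, 0, 0]}]'

```text
time_s: 12.75
position: [602.2, -316.8, 103.4]
tcp_rot: [[0.942, 0.336, 0.001], [0.336, -0.942, -0.002], [0.001, 0.002, -1.0]]
force: [-0.0, -1.0, -0.2]
gripper_width: 85.7
```

Run:
```python
from h import *
plan((605,-316.5,31,20,4))
s=arm.sense(); r=arm.read_camera("wrist")
ce,st,c=blob(r["image"].max(2)<45,(320,260)); print(ce,st,wray(r,s,*ce,90))
```

```text
t 12.75 p [ 602.2 -316.8  103.4] yaw 19.7 J [-32.  23.  67.  -0.  89.  38.] F [-0.  -1.  -0.2] w 85.7 z [ 0.001 -0.002 -1.   ]
tilt fix [ 0.0019 -0.0008  0.    ]
[0.0007, 0.0002, 0.0181] -0.002
[0.0007, 0.0002, 0.0181] -0.002
[0.0007, 0.0002, 0.0181] -0.002
[0.0007, 0.0002, 0.0181] -0.002
[318.71462639 262.0254372 ] [ 300  241   38   44 1258] [ 605.71934059 -315.46305792   90.        ]
```

Consistent. Descend.

Call:
drive_tool --motion '[{"delta_pos": [0.001, 0, 0.018], "delta_rot": [0.002, -0.001, 0]}, {"delta_pos": [0, 0, 0.018], "delta_rot": [0, 0, 0]}, {"delta_pos": [0, 0, 0.018], "delta_rot": [0, 0, 0]}, {"delta_pos": [0, 0, 0.01], "delta_rot": [0, 0, 0]}, {"delta_pos": [0, 0, 0], "delta_rot": [0, 0, 0]}]'

```text
time_s: 13.42
position: [604.2, -317.4, 37.9]
tcp_rot: [[0.942, 0.336, 0.003], [0.336, -0.942, -0.002], [0.002, 0.003, -1.0]]
force: [-0.3, -0.1, 0.5]
gripper_width: 85.5
```

Run:
```python
from h import *
plan((604.7,-316.5,31,20,1))
```

```text
t 13.43 p [ 604.2 -317.4   37.9] yaw 19.6 J [-32.  26.  71.  -0.  83.  38.] F [-0.3 -0.1  0.5] w 85.5 z [ 0.003 -0.002 -1.   ]
tilt fix [ 0.0035 -0.0025 -0.    ]
[0.0007, -0.0006, 0.0069] -0.006
```

Call:
drive_tool --motion '[{"delta_pos": [0.001, -0.001, 0.007], "delta_rot": [0.0035, -0.0025, 0]}, {"delta_pos": [0, 0, 0], "delta_rot": [0, 0, 0]}]'

```text
time_s: 13.68
position: [605.4, -316.3, 31.0]
tcp_rot: [[0.942, 0.336, 0.001], [0.336, -0.942, -0.0], [0.001, 0.001, -1.0]]
force: [-0.5, -0.0, 1.0]
gripper_width: 85.5
```

Call:
drive_tool --motion '[{"delta_pos": [0, 0, 0], "delta_rot": [0, 0, 0]}, {"delta_pos": [0, 0, 0], "delta_rot": [0, 0, 0]}, {"delta_pos": [0, 0, 0], "delta_rot": [0, 0, 0]}, {"delta_pos": [0, 0, 0], "delta_rot": [0, 0, 0]}, {"delta_pos": [0, 0, 0], "delta_rot": [0, 0, 0]}, {"delta_pos": [0, 0, 0], "delta_rot": [0, 0, 0]}, {"delta_pos": [0, 0, 0], "delta_rot": [0, 0, 0]}, {"delta_pos": [0, 0, 0], "delta_rot": [0, 0, 0]}]' --grip -1 --newtons 40

```text
time_s: 14.68
position: [606.4, -316.8, 33.1]
tcp_rot: [[0.942, 0.336, 0.004], [0.336, -0.942, -0.002], [0.003, 0.003, -1.0]]
force: [-0.5, 0.5, 0.3]
gripper_width: 33.2
```

Call:
drive_tool --motion '[{"delta_pos": [0, 0, -0.015], "delta_rot": [0, 0, 0]}, {"delta_pos": [0, 0, -0.03], "delta_rot": [0, 0, 0]}, {"delta_pos": [0, 0, -0.035], "delta_rot": [0, 0, 0]}, {"delta_pos": [0, 0, -0.035], "delta_rot": [0, 0, 0]}, {"delta_pos": [0, 0, -0.015], "delta_rot": [0, 0, 0]}, {"delta_pos": [0, 0, 0], "delta_rot": [0, 0, 0]}]'

```text
time_s: 15.42
position: [605.3, -316.3, 168.6]
tcp_rot: [[0.942, 0.336, 0.002], [0.336, -0.942, -0.001], [0.002, 0.002, -1.0]]
force: [0.5, -0.6, -1.1]
gripper_width: 32.6
```

Run:
```python
from h import *
plan((601,284.6,165,60,16))
```

```text
t 15.43 p [ 605.3 -316.3  168.6] yaw 19.6 J [-32.  22.  61.  -0.  96.  38.] F [ 0.5 -0.6 -1.1] w 32.6 z [ 0.002 -0.001 -1.   ]
tilt fix [ 0.0021 -0.0016  0.    ]
[0.0124, -0.0355, 0.0002] -0.044
[0.0139, -0.0349, 0.0002] -0.044
[0.0154, -0.0342, 0.0002] -0.044
[0.0169, -0.0335, 0.0002] -0.044
[0.0184, -0.0327, 0.0002] -0.044
[0.0198, -0.0319, 0.0002] -0.044
[0.0212, -0.031, 0.0002] -0.044
[0.0225, -0.03, 0.0002] -0.044
[0.0238, -0.029, 0.0002] -0.044
[0.0251, -0.0279, 0.0002] -0.044
[0.0263, -0.0268, 0.0002] -0.044
[0.0275, -0.0256, 0.0002] -0.044
[0.0286, -0.0244, 0.0002] -0.044
[0.0296, -0.0231, 0.0002] -0.044
[0.0306, -0.0218, 0.0002] -0.044
[0.0315, -0.0204, 0.0002] -0.044
```

Call:
drive_tool --motion '[{"delta_pos": [0.012, -0.0355, -0.002], "delta_rot": [0.002, -0.002, -0.044]}, {"delta_pos": [0.014, -0.035, -0.002], "delta_rot": [0, 0, -0.044]}, {"delta_pos": [0.0155, -0.034, -0.002], "delta_rot": [0, 0, -0.044]}, {"delta_pos": [0.017, -0.0335, -0.002], "delta_rot": [0, 0, -0.044]}, {"delta_pos": [0.0185, -0.0325, -0.002], "delta_rot": [0, 0, -0.044]}, {"delta_pos": [0.02, -0.032, -0.002], "delta_rot": [0, 0, -0.044]}, {"delta_pos": [0.021, -0.031, -0.002], "delta_rot": [0, 0, -0.044]}, {"delta_pos": [0.0225, -0.03, -0.002], "delta_rot": [0, 0, -0.044]}]'

```text
time_s: 16.42
position: [594.9, -8.4, 167.3]
tcp_rot: [[0.765, 0.644, -0.028], [0.644, -0.765, 0.008], [-0.016, -0.024, -1.0]]
force: [0.2, -0.1, -1.4]
gripper_width: 33.0
```

Run:
```python
from h import *
plan((601,284.6,160,60,9))
r=arm.read_camera("wrist"); cv2.imwrite("pics/w3.png",r["image"][:,:,::-1])
```

```text
t 16.43 p [594.9  -8.4 167.3] yaw 40.1 J [-6. 12. 74.  0. 95. 43.] F [ 0.2 -0.1 -1.4] w 33.0 z [-0.028  0.008 -1.   ]
tilt fix [-0.0243  0.0158 -0.    ]
[0.0215, -0.0245, 0.0008] -0.039
[0.0224, -0.0236, 0.0008] -0.039
[0.0233, -0.0227, 0.0008] -0.039
[0.0242, -0.0218, 0.0008] -0.039
[0.025, -0.0209, 0.0008] -0.039
[0.0258, -0.0199, 0.0008] -0.039
[0.0265, -0.0189, 0.0008] -0.039
[0.0272, -0.0178, 0.0008] -0.039
[0.0279, -0.0168, 0.0008] -0.039
```

View pics/w3.png

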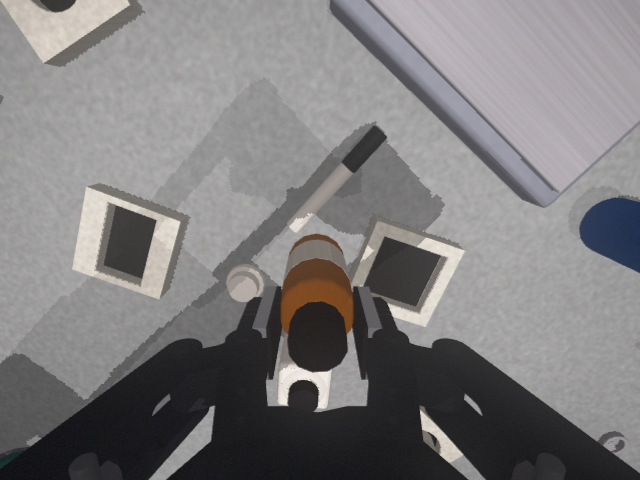

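The vial hangs upright, held at mid-body, with its cap at (317,338). I continue to the vial block.

Call:
drive_tool --motion '[{"delta_pos": [0.0215, -0.0245, 0], "delta_rot": [-0.012, 0.008, -0.039]}, {"delta_pos": [0.0225, -0.0235, 0], "delta_rot": [-0.012, 0.008, -0.039]}, {"delta_pos": [0.0235, -0.0225, 0], "delta_rot": [0, 0, -0.039]}, {"delta_pos": [0.024, -0.022, 0], "delta_rot": [0, 0, -0.039]}, {"delta_pos": [0.025, -0.021, 0], "delta_rot": [0, 0, -0.039]}, {"delta_pos": [0.026, -0.02, 0], "delta_rot": [0, 0, -0.039]}, {"delta_pos": [0.0265, -0.019, 0], "delta_rot": [0, 0, -0.039]}, {"delta_pos": [0.025, -0.016, 0], "delta_rot": [0, 0, -0.039]}, {"delta_pos": [0.02, -0.012, 0], "delta_rot": [0, 0, -0.03]}, {"delta_pos": [0, 0, 0], "delta_rot": [0, 0, 0]}]'

```text
time_s: 17.73
position: [588.2, 285.8, 147.6]
tcp_rot: [[0.489, 0.872, -0.032], [0.872, -0.489, -0.001], [-0.017, -0.028, -0.999]]
force: [0.4, -0.9, -1.4]
gripper_width: 32.7
```

Run:
```python
from h import *
plan((601.3,284.6,100,60,3))
```

```text
t 17.73 p [588.2 285.8 147.6] yaw 60.7 J [21. 20. 66.  1. 95. 50.] F [ 0.4 -0.9 -1.4] w 32.7 z [-0.032 -0.001 -0.999]
tilt fix [-0.0277  0.0166  0.    ]
[0.0018, 0.004, 0.0159] 0.004
[0.0018, 0.004, 0.0159] 0.004
[0.0018, 0.004, 0.0159] 0.004
```

Call:
drive_tool --motion '[{"delta_pos": [0.003, 0.006, 0.012], "delta_rot": [-0.028, 0.017, 0]}, {"delta_pos": [0.003, 0.006, 0.012], "delta_rot": [0, 0, 0]}, {"delta_pos": [0, 0, 0.012], "delta_rot": [0, 0, 0]}, {"delta_pos": [0, 0, 0.012], "delta_rot": [0, 0, 0]}, {"delta_pos": [0, 0, 0], "delta_rot": [0, 0, 0]}, {"delta_pos": [0, 0, 0], "delta_rot": [0, 0, 0]}]'

```text
time_s: 18.48
position: [602.0, 280.7, 95.2]
tcp_rot: [[0.493, 0.87, -0.003], [0.87, -0.493, -0.004], [-0.004, -0.0, -1.0]]
force: [-0.8, -0.3, -1.8]
gripper_width: 33.1
```

Run:
```python
from h import *
plan((601.3,284.6,60,60,3))
```

```text
t 18.48 p [602.  280.7  95.2] yaw 60.4 J [20. 22. 70. -0. 88. 50.] F [-0.8 -0.3 -1.8] w 33.1 z [-0.003 -0.004 -1.   ]
tilt fix [-0.0004  0.0043  0.    ]
[0.001, -0.0008, 0.0117] 0.003
[0.001, -0.0008, 0.0117] 0.003
[0.001, -0.0008, 0.0117] 0.003
```

Call:
drive_tool --motion '[{"delta_pos": [0.001, -0.001, 0.014], "delta_rot": [0, 0.004, 0]}, {"delta_pos": [0.001, -0.001, 0.014], "delta_rot": [0, 0, 0]}, {"delta_pos": [0, 0, 0.01], "delta_rot": [0, 0, 0]}, {"delta_pos": [0, 0, 0.004], "delta_rot": [0, 0, 0]}, {"delta_pos": [0, 0, 0], "delta_rot": [0, 0, 0]}]'

```text
time_s: 19.1
position: [600.9, 283.9, 50.4]
tcp_rot: [[0.493, 0.87, -0.0], [0.87, -0.493, 0.0], [0.0, -0.0, -1.0]]
force: [-0.9, -0.6, -0.4]
gripper_width: 33.4
```

Run:
```python
from h import *
plan((601.3,284.6,40,60,3))
sc=arm.read_camera("scene"); cv2.imwrite("pics/s2.png",cv2.resize(sc["image"][80:270,360:560],None,fx=3,fy=3)[:,:,::-1])
```

```text
t 19.1 p [600.9 283.9  50.4] yaw 60.5 J [20. 23. 73.  0. 83. 50.] F [-0.9 -0.6 -0.4] w 33.4 z [-0.  0. -1.]
tilt fix [-0.0004 -0.0001  0.    ]
[0.0003, -0.0, 0.0035] 0.003
[0.0003, -0.0, 0.0035] 0.003
[0.0003, -0.0, 0.0035] 0.003
```

View pics/s2.png

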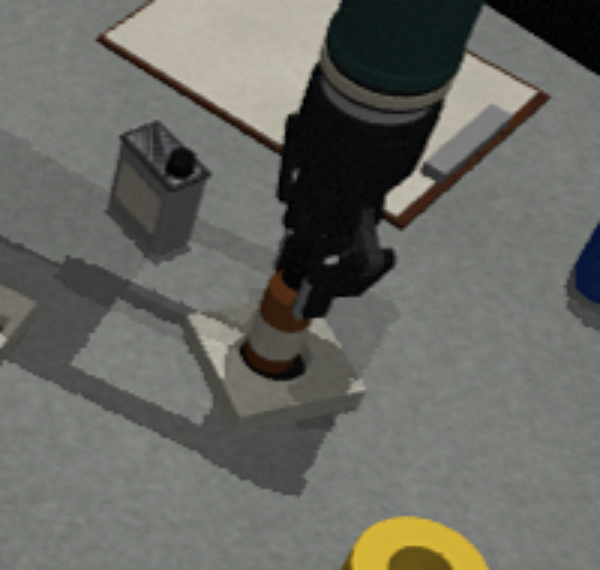

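The scene crop shows the vial's foot entering the recess at crop (275,360). Lower the last millimetres slowly.

Call:
drive_tool --motion '[{"delta_pos": [0, 0, 0.004], "delta_rot": [0, 0, 0]}, {"delta_pos": [0, 0, 0.003], "delta_rot": [0, 0, 0]}, {"delta_pos": [0, 0, 0.001], "delta_rot": [0, 0, 0]}, {"delta_pos": [0, 0, 0.001], "delta_rot": [0, 0, 0]}]'

```text
time_s: 19.65
position: [602.1, 284.3, 42.7]
tcp_rot: [[0.493, 0.87, 0.003], [0.87, -0.493, 0.001], [0.003, 0.002, -1.0]]
force: [0.4, 0.2, -1.4]
gripper_width: 32.9
```

Call:
drive_tool --motion '[{"delta_pos": [0, 0, 0.001], "delta_rot": [0, 0, 0]}, {"delta_pos": [0, 0, 0.001], "delta_rot": [0, 0, 0]}]'

```text
time_s: 19.9
position: [602.2, 284.3, 40.7]
tcp_rot: [[0.493, 0.87, 0.003], [0.87, -0.493, 0.002], [0.003, 0.002, -1.0]]
force: [-0.9, -0.3, -1.9]
gripper_width: 33.1
```

Call:
drive_tool --motion '[{"delta_pos": [0, 0, 0.001], "delta_rot": [0.002, -0.002, 0]}, {"delta_pos": [0, 0, 0.001], "delta_rot": [0, 0, 0]}]'

```text
time_s: 20.15
position: [602.3, 284.4, 39.1]
tcp_rot: [[0.493, 0.87, 0.001], [0.87, -0.493, 0.001], [0.001, 0.0, -1.0]]
force: [-1.2, 0.6, 2.1]
gripper_width: 33.2
```

Call:
drive_tool --motion '[{"delta_pos": [0, 0, 0.001], "delta_rot": [0, 0, 0]}]'

```text
time_s: 20.27
position: [602.6, 284.7, 39.1]
tcp_rot: [[0.493, 0.87, 0.001], [0.87, -0.493, 0.002], [0.002, 0.0, -1.0]]
force: [-1.4, 0.3, 4.3]
gripper_width: 33.0
```

Contact. Release and rise.

Call:
drive_tool --motion '[{"delta_pos": [0, 0, 0], "delta_rot": [0, 0, 0]}, {"delta_pos": [0, 0, 0], "delta_rot": [0, 0, 0]}, {"delta_pos": [0, 0, 0], "delta_rot": [0, 0, 0]}, {"delta_pos": [0, 0, 0], "delta_rot": [0, 0, 0]}, {"delta_pos": [0, 0, 0], "delta_rot": [0, 0, 0]}, {"delta_pos": [0, 0, 0], "delta_rot": [0, 0, 0]}, {"delta_pos": [0, 0, -0.015], "delta_rot": [0, 0, 0]}, {"delta_pos": [0, 0, -0.03], "delta_rot": [0, 0, 0]}, {"delta_pos": [0, 0, -0.035], "delta_rot": [0, 0, 0]}, {"delta_pos": [0, 0, -0.035], "delta_rot": [0, 0, 0]}, {"delta_pos": [0, 0, -0.02], "delta_rot": [0, 0, 0]}, {"delta_pos": [0, 0, 0], "delta_rot": [0, 0, 0]}]' --grip 1

```text
time_s: 21.78
position: [603.3, 284.7, 184.1]
tcp_rot: [[0.493, 0.87, 0.007], [0.87, -0.493, 0.004], [0.007, 0.005, -1.0]]
force: [0.3, 0.0, -0.8]
gripper_width: 85.4
```

Run:
```python
from h import *
t=arm.read_camera("top"); I=t["image"]
cv2.imwrite("pics/t2.png",np.hstack([cv2.resize(I[240:330,340:430],None,fx=4,fy=4),cv2.resize(I[240:330,105:195],None,fx=4,fy=4)])[:,:,::-1])
plan((453.5,-107,170,40,14))
```

```text
t 21.82 p [602.9 284.5 182.8] yaw 60.5 J [20. 20. 63.  0. 97. 50.] F [-0.4  0.1  0. ] w 85.4 z [ 0.006  0.003 -1.   ]
tilt fix [ 0.0034 -0.0052 -0.    ]
[-0.0296, 0.0045, 0.0009] 0.026
[-0.0295, 0.0053, 0.0009] 0.026
[-0.0293, 0.006, 0.0009] 0.026
[-0.0292, 0.0068, 0.0009] 0.026
[-0.029, 0.0075, 0.0009] 0.026
[-0.0288, 0.0082, 0.0009] 0.026
[-0.0286, 0.009, 0.0009] 0.026
[-0.0283, 0.0097, 0.0009] 0.026
[-0.0281, 0.0104, 0.0009] 0.026
[-0.0278, 0.0111, 0.0009] 0.026
[-0.0275, 0.0118, 0.0009] 0.026
[-0.0272, 0.0125, 0.0009] 0.026
[-0.0269, 0.0132, 0.0009] 0.026
[-0.0265, 0.0139, 0.0009] 0.026
```

View pics/t2.png

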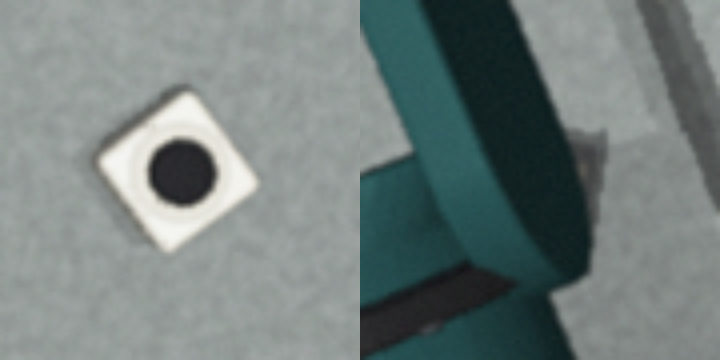

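The crop shows the square bottle's top face centred near crop (183,172), with its edges turned about 37° in the world. I move over it and measure the angle by mask.

Call:
drive_tool --motion '[{"delta_pos": [-0.0345, 0.006, 0], "delta_rot": [0.0035, -0.005, 0.034]}, {"delta_pos": [-0.0345, 0.007, 0], "delta_rot": [0, 0, 0.034]}, {"delta_pos": [-0.034, 0.008, 0], "delta_rot": [0, 0, 0.034]}, {"delta_pos": [-0.034, 0.009, 0], "delta_rot": [0, 0, 0.034]}, {"delta_pos": [-0.0335, 0.01, 0], "delta_rot": [0, 0, 0.034]}, {"delta_pos": [-0.033, 0.011, 0], "delta_rot": [0, 0, 0.034]}, {"delta_pos": [-0.033, 0.012, 0], "delta_rot": [0, 0, 0.034]}, {"delta_pos": [-0.0325, 0.013, 0], "delta_rot": [0, 0, 0.034]}, {"delta_pos": [-0.032, 0.014, 0], "delta_rot": [0, 0, 0.034]}, {"delta_pos": [-0.031, 0.015, 0], "delta_rot": [0, 0, 0.034]}, {"delta_pos": [-0.025, 0.013, 0], "delta_rot": [0, 0, 0.034]}, {"delta_pos": [0, 0, 0], "delta_rot": [0, 0, 0]}]'

```text
time_s: 23.32
position: [453.0, -78.2, 165.8]
tcp_rot: [[0.783, 0.621, -0.031], [0.621, -0.784, -0.001], [-0.025, -0.018, -1.0]]
force: [0.9, 0.6, 0.2]
gripper_width: 85.5
```

Run:
```python
from h import *
plan((453.5,-107,120,37,3))
s=arm.sense();r=arm.read_camera("wrist"); I=r["image"]; cv2.imwrite("pics/w4.png",I[:,:,::-1])
t=cv2.imread("pics/top0.png")[:,:,::-1]; T=arm.read_camera("top")
for th in (150,170,190,205):
    try:
        ce,st,c=blob(t.min(2)>th,(385,283)); e=edges(T,c,66); print("top",th,st[4],e)
    except Exception as x: print(x)
ce,st,c=blob(I.max(2)<45,(320,240)); print(ce,st,wray(r,s,*ce,79))
```

```text
t 23.32 p [453.  -78.2 165.8] yaw 38.4 J [-16.  -5.  92.  -1.  94.  35.] F [0.9 0.6 0.2] w 85.5 z [-0.031 -0.001 -1.   ]
tilt fix [-0.0185  0.0247  0.    ]
[-0.0058, 0.0076, 0.0153] 0.008
[-0.0058, 0.0077, 0.0153] 0.008
[-0.0057, 0.0077, 0.0153] 0.008
top 150 636 ((453.0789794921875, -107.26797485351562), (52.386085510253906, 52.33218002319336), 35.45447540283203)
top 170 573 ((453.3500061035156, -107.08786010742188), (51.0106315612793, 50.905059814453125), 35.58926773071289)
top 190 495 ((452.97552490234375, -107.1275634765625), (49.59440994262695, 49.17610168457031), 35.45116424560547)
top 205 56 ((445.6082458496094, -130.81468200683594), (12.729620933532715, 27.66873550415039), 69.9121322631836)
[310.34025987 423.10565677] [    0   300   640   180 58567] [ 289.30508939 -196.07127897   79.        ]
```

View pics/w4.png

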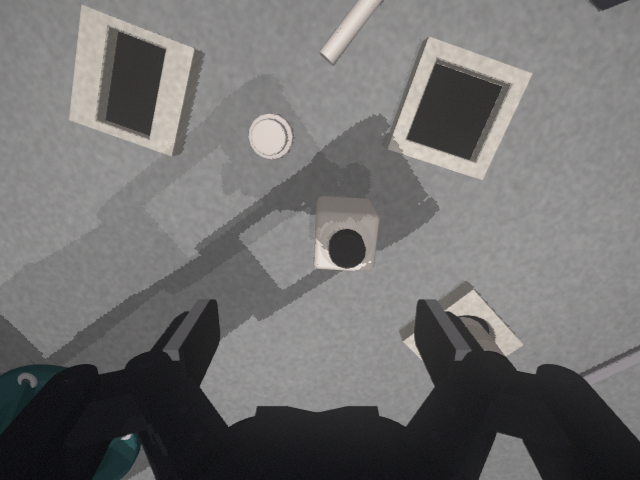

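The wrist view shows the square bottle, cap at (347,248), nearly square to the jaws. The mask gives its yaw as 35.5° and its centre as (453.5,-107).

Call:
drive_tool --motion '[{"delta_pos": [-0.008, 0.011, 0.005], "delta_rot": [-0.018, 0.025, 0.025]}, {"delta_pos": [-0.008, 0.011, 0.015], "delta_rot": [0, 0, 0.025]}, {"delta_pos": [0, 0, 0.015], "delta_rot": [0, 0, 0]}, {"delta_pos": [0, 0, 0.01], "delta_rot": [0, 0, 0]}, {"delta_pos": [0, 0, 0], "delta_rot": [0, 0, 0]}]'

```text
time_s: 24.05
position: [454.7, -100.7, 115.7]
tcp_rot: [[0.81, 0.587, -0.003], [0.587, -0.81, 0.005], [0.0, -0.006, -1.0]]
force: [0.4, -0.5, 0.5]
gripper_width: 85.5
```

Run:
```python
from h import *
plan((453.7,-107,25,35.5,5))
s=arm.sense();r=arm.read_camera("wrist"); I=r["image"]
ce,st,c=blob(I.max(2)<45,(320,250)); print(ce,st,wray(r,s,*ce,79))
```

```text
t 24.05 p [ 454.7 -100.7  115.7] yaw 35.9 J [-20.  -4.  97.   0.  87.  34.] F [ 0.4 -0.5  0.5] w 85.5 z [-0.003  0.005 -1.   ]
tilt fix [-0.0058 -0.0001 -0.    ]
[-0.0009, 0.0009, 0.0181] 0.001
[-0.0009, 0.0009, 0.0181] 0.001
[-0.0009, 0.0009, 0.0181] 0.001
[-0.0009, 0.0009, 0.0181] 0.001
[-0.0009, 0.0009, 0.0181] 0.001
[325.08123791 253.17988395] [ 303  235   43   41 1034] [ 457.95347667 -103.4808462    79.        ]
```

Call:
drive_tool --motion '[{"delta_pos": [-0.003, 0.0045, 0.018], "delta_rot": [-0.006, 0, 0.005]}, {"delta_pos": [0, 0, 0.018], "delta_rot": [0, 0, 0]}, {"delta_pos": [0, 0, 0.018], "delta_rot": [0, 0, 0]}, {"delta_pos": [0, 0, 0.015], "delta_rot": [0, 0, 0]}, {"delta_pos": [0, 0, 0], "delta_rot": [0, 0, 0]}]'

```text
time_s: 24.72
position: [458.7, -106.1, 48.6]
tcp_rot: [[0.811, 0.584, 0.008], [0.584, -0.811, -0.003], [0.005, 0.007, -1.0]]
force: [-0.1, 0.2, 0.0]
gripper_width: 85.3
```

Run:
```python
from h import *
plan((454.3,-106.5,25,35.5,1))
```

```text
t 24.73 p [ 458.7 -106.1   48.6] yaw 35.8 J [-20.  -1. 102.   0.  78.  34.] F [-0.1  0.2  0. ] w 85.3 z [ 0.008 -0.003 -1.   ]
tilt fix [ 0.007  -0.0052 -0.    ]
[-0.0038, -0.0022, 0.0236] 0.005
```

Call:
drive_tool --motion '[{"delta_pos": [-0.004, -0.002, 0.01], "delta_rot": [0.007, -0.005, 0.004]}, {"delta_pos": [0, 0, 0.01], "delta_rot": [0, 0, 0]}, {"delta_pos": [0, 0, 0.002], "delta_rot": [0, 0, 0]}, {"delta_pos": [0, 0, 0], "delta_rot": [0, 0, 0]}]'

```text
time_s: 25.22
position: [455.4, -107.3, 26.9]
tcp_rot: [[0.814, 0.581, 0.003], [0.581, -0.814, -0.001], [0.002, 0.002, -1.0]]
force: [0.3, -0.7, -0.3]
gripper_width: 85.5
```

Call:
drive_tool --motion '[{"delta_pos": [0, 0, 0], "delta_rot": [0, 0, 0]}, {"delta_pos": [0, 0, 0], "delta_rot": [0, 0, 0]}, {"delta_pos": [0, 0, 0], "delta_rot": [0, 0, 0]}, {"delta_pos": [0, 0, 0], "delta_rot": [0, 0, 0]}, {"delta_pos": [0, 0, 0], "delta_rot": [0, 0, 0]}, {"delta_pos": [0, 0, 0], "delta_rot": [0, 0, 0]}]' --grip -1 --newtons 40

```text
time_s: 25.98
position: [455.9, -107.2, 27.9]
tcp_rot: [[0.814, 0.581, 0.004], [0.581, -0.814, -0.001], [0.003, 0.003, -1.0]]
force: [-0.5, 0.4, 0.3]
gripper_width: 52.1
```

Call:
drive_tool --motion '[{"delta_pos": [0, 0, -0.015], "delta_rot": [0, 0, 0]}, {"delta_pos": [0, 0, -0.025], "delta_rot": [0, 0, 0]}, {"delta_pos": [0, 0, -0.025], "delta_rot": [0, 0, 0]}, {"delta_pos": [0, 0, -0.02], "delta_rot": [0, 0, 0]}, {"delta_pos": [0, 0, 0], "delta_rot": [0, 0, 0]}]'

```text
time_s: 26.6
position: [454.7, -107.0, 116.7]
tcp_rot: [[0.814, 0.581, 0.002], [0.581, -0.814, -0.0], [0.002, 0.002, -1.0]]
force: [-1.0, 0.2, -3.1]
gripper_width: 51.9
```

Run:
```python
from h import *
plan((597,-117.8,110,21.3,7))
```

```text
t 26.6 p [ 454.7 -107.   116.7] yaw 35.5 J [-20.  -4.  97.   0.  87.  34.] F [-1.   0.2 -3.1] w 51.9 z [ 0.002 -0.    -1.   ]
tilt fix [ 0.0017 -0.0016 -0.    ]
[0.0157, 0.0131, 0.001] 0.035
[0.0161, 0.0125, 0.001] 0.035
[0.0165, 0.0119, 0.001] 0.035
[0.017, 0.0113, 0.001] 0.035
[0.0173, 0.0107, 0.001] 0.035
[0.0177, 0.0101, 0.001] 0.035
[0.0181, 0.0095, 0.001] 0.035
```

Call:
drive_tool --motion '[{"delta_pos": [0.0155, 0.013, -0.001], "delta_rot": [0, 0, 0.035]}, {"delta_pos": [0.016, 0.0125, -0.001], "delta_rot": [0, 0, 0.035]}, {"delta_pos": [0.0165, 0.012, -0.001], "delta_rot": [0, 0, 0.035]}, {"delta_pos": [0.017, 0.011, -0.001], "delta_rot": [0, 0, 0.035]}, {"delta_pos": [0.0175, 0.0105, -0.001], "delta_rot": [0, 0, 0.035]}, {"delta_pos": [0.018, 0.01, -0.001], "delta_rot": [0, 0, 0.035]}, {"delta_pos": [0.018, 0.0095, 0], "delta_rot": [0, 0, 0.035]}, {"delta_pos": [0, 0, 0], "delta_rot": [0, 0, 0]}]'

```text
time_s: 27.6
position: [595.5, -116.5, 112.9]
tcp_rot: [[0.934, 0.358, -0.014], [0.358, -0.934, 0.004], [-0.011, -0.008, -1.0]]
force: [-0.5, -0.0, -1.4]
gripper_width: 52.4
```

Run:
```python
from h import *
plan((597,-117.8,70,21.3,3))
```

```text
t 27.6 p [ 595.5 -116.5  112.9] yaw 21.0 J [-16.  15.  77.  -0.  89.  53.] F [-0.5 -0.  -1.4] w 52.4 z [-0.014  0.004 -1.   ]
tilt fix [-0.0085  0.0113 -0.    ]
[0.0003, 0.0006, 0.0143] -0.002
[0.0003, 0.0006, 0.0143] -0.002
[0.0003, 0.0006, 0.0143] -0.002
```

Call:
drive_tool --motion '[{"delta_pos": [0.001, 0.002, 0.013], "delta_rot": [-0.0085, 0.011, -0.004]}, {"delta_pos": [0, 0, 0.013], "delta_rot": [0, 0, 0]}, {"delta_pos": [0, 0, 0.013], "delta_rot": [0, 0, 0]}, {"delta_pos": [0, 0, 0.01], "delta_rot": [0, 0, 0]}, {"delta_pos": [0, 0, 0], "delta_rot": [0, 0, 0]}]'

```text
time_s: 28.22
position: [593.1, -117.2, 58.7]
tcp_rot: [[0.932, 0.363, -0.007], [0.363, -0.932, 0.002], [-0.006, -0.004, -1.0]]
force: [0.1, 0.2, -2.3]
gripper_width: 52.4
```

Run:
```python
from h import *
plan((597.7,-117.8,38,21.3,3))
```

```text
t 28.23 p [ 593.1 -117.2   58.7] yaw 21.3 J [-17.  16.  82.  -0.  82.  52.] F [ 0.1  0.2 -2.3] w 52.4 z [-0.007  0.002 -1.   ]
tilt fix [-0.0042  0.0063 -0.    ]
[0.0013, 0.0007, 0.0069] -0.0
[0.0013, 0.0007, 0.0069] -0.0
[0.0013, 0.0007, 0.0069] -0.0
```

Call:
drive_tool --motion '[{"delta_pos": [0.004, 0.002, 0.003], "delta_rot": [-0.004, 0.006, 0]}, {"delta_pos": [0, 0, 0.006], "delta_rot": [0, 0, 0]}, {"delta_pos": [0, 0, 0.005], "delta_rot": [0, 0, 0]}, {"delta_pos": [0, 0, 0], "delta_rot": [0, 0, 0]}]'

```text
time_s: 28.72
position: [598.9, -118.0, 45.1]
tcp_rot: [[0.932, 0.363, 0.003], [0.363, -0.932, -0.001], [0.002, 0.002, -1.0]]
force: [1.3, 0.2, -2.2]
gripper_width: 52.2
```

Run:
```python
from h import *
plan((597.7,-117.8,34,21.3,3))
sc=arm.read_camera("scene"); cv2.imwrite("pics/s3.png",cv2.resize(sc["image"][190:350,210:390],None,fx=3,fy=3)[:,:,::-1])
```

```text
t 28.73 p [ 598.9 -118.    45.1] yaw 21.3 J [-16.  17.  83.   0.  80.  52.] F [ 1.3  0.2 -2.2] w 52.2 z [ 0.003 -0.001 -1.   ]
tilt fix [ 0.0018 -0.0023  0.    ]
[-0.0004, -0.0002, 0.0037] -0.0
[-0.0004, -0.0002, 0.0037] -0.0
[-0.0004, -0.0002, 0.0037] -0.0
```

View pics/s3.png

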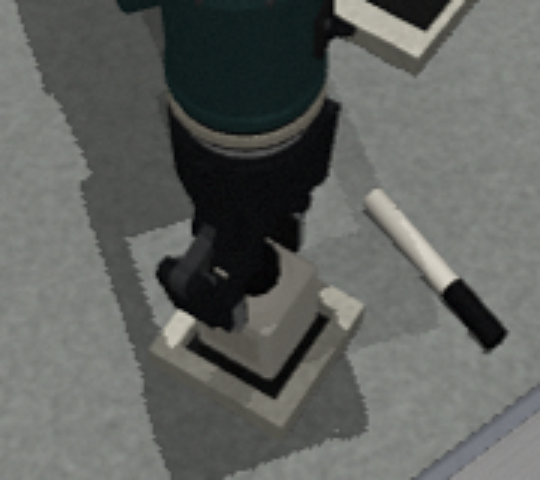

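The scene crop shows the bottle square to the recess and just above it, with its near corner at crop (270,375) inside the rim. Set it down.

Call:
drive_tool --motion '[{"delta_pos": [-0.001, 0, 0.004], "delta_rot": [0.002, -0.002, 0]}, {"delta_pos": [0, 0, 0.003], "delta_rot": [0, 0, 0]}, {"delta_pos": [0, 0, 0.001], "delta_rot": [0, 0, 0]}, {"delta_pos": [0, 0, 0.001], "delta_rot": [0, 0, 0]}]'

```text
time_s: 29.28
position: [598.5, -118.5, 36.4]
tcp_rot: [[0.932, 0.363, 0.002], [0.363, -0.932, -0.0], [0.001, 0.001, -1.0]]
force: [-0.1, -0.2, -2.9]
gripper_width: 52.2
```

Call:
drive_tool --motion '[{"delta_pos": [0, 0, 0.001], "delta_rot": [0, 0, 0]}, {"delta_pos": [0, 0, 0.001], "delta_rot": [0, 0, 0]}]'

```text
time_s: 29.52
position: [598.6, -118.6, 34.4]
tcp_rot: [[0.932, 0.363, 0.002], [0.363, -0.932, -0.0], [0.002, 0.001, -1.0]]
force: [-0.3, -0.0, -1.0]
gripper_width: 52.2
```

Call:
drive_tool --motion '[{"delta_pos": [0, 0, 0.001], "delta_rot": [0, 0, 0]}, {"delta_pos": [0, 0, 0.001], "delta_rot": [0, 0, 0]}]'

```text
time_s: 29.78
position: [598.9, -118.5, 33.9]
tcp_rot: [[0.932, 0.363, 0.003], [0.363, -0.932, -0.0], [0.002, 0.001, -1.0]]
force: [-2.8, 0.4, 3.8]
gripper_width: 51.8
```

Call:
drive_tool --motion '[{"delta_pos": [0, 0, 0], "delta_rot": [0, 0, 0]}, {"delta_pos": [0, 0, 0], "delta_rot": [0, 0, 0]}, {"delta_pos": [0, 0, 0], "delta_rot": [0, 0, 0]}, {"delta_pos": [0, 0, 0], "delta_rot": [0, 0, 0]}, {"delta_pos": [0, 0, 0], "delta_rot": [0, 0, 0]}, {"delta_pos": [0, 0, -0.015], "delta_rot": [0, 0, 0]}, {"delta_pos": [0, 0, -0.03], "delta_rot": [0, 0, 0]}, {"delta_pos": [0, 0, -0.035], "delta_rot": [0, 0, 0]}, {"delta_pos": [0, 0, -0.035], "delta_rot": [0, 0, 0]}, {"delta_pos": [0, 0, -0.02], "delta_rot": [0, 0, 0]}, {"delta_pos": [0, 0, 0], "delta_rot": [0, 0, 0]}]' --grip 1

```text
time_s: 31.15
position: [600.0, -119.0, 179.4]
tcp_rot: [[0.932, 0.363, 0.011], [0.363, -0.932, -0.003], [0.009, 0.006, -1.0]]
force: [-0.4, -0.4, 0.2]
gripper_width: 85.5
```

Run:
```python
from h import *
t=cv2.imread("pics/top0.png")[:,:,::-1]; T=arm.read_camera("top")
# tin: bright-ish top face corners from the enlarged crop a.png (offset 110,230; x4), at z=72
for u,v in((97,176),(176,180),(157,331),(80,323)):
    print(ray(T,110+u/4,230+v/4,72)[:2].round(1))
hsv=cv2.cvtColor(t,cv2.COLOR_RGB2HSV)
# cap
ce,st,c=blob(t.max(2)<30,(142,283)); print("cap",ce,st,ray(T,*ce,79)[:2])
for y,x in((270,140),(295,142),(300,138),(290,155)): print(t[y,x])
plan((455,297,180,50,16))
```

```text
[477.8 327.2]
[475.3 293.1]
[410.4 301.5]
[414.6 334.7]
cap [141.80392157 283.07843137] [137 278  11  10  51] [461.90875631 312.11540606]
[134 138 138]
[162 164 168]
[159 161 165]
[83 83 78]
t 31.2 p [ 599.5 -118.9  178.2] yaw 21.3 J [-17.  13.  72.   0.  95.  52.] F [-0.5  0.3  0.7] w 85.3 z [ 0.009 -0.002 -1.   ]
tilt fix [ 0.0051 -0.0073 -0.    ]
[0.001, -0.0275, -0.0001] -0.031
[0.0019, -0.0275, -0.0001] -0.031
[0.0027, -0.0274, -0.0001] -0.031
[0.0036, -0.0273, -0.0001] -0.031
[0.0044, -0.0272, -0.0001] -0.031
[0.0053, -0.027, -0.0001] -0.031
[0.0061, -0.0268, -0.0001] -0.031
[0.007, -0.0266, -0.0001] -0.031
[0.0078, -0.0264, -0.0001] -0.031
[0.0086, -0.0261, -0.0001] -0.031
[0.0094, -0.0258, -0.0001] -0.031
[0.0102, -0.0255, -0.0001] -0.031
[0.011, -0.0252, -0.0001] -0.031
[0.0118, -0.0248, -0.0001] -0.031
[0.0126, -0.0245, -0.0001] -0.031
[0.0134, -0.0241, -0.0001] -0.031
```

Run:
```python
from h import *
plan((446,290,178,-6.5,12))
```

```text
t 31.2 p [ 599.5 -118.9  178.2] yaw 21.3 J [-17.  13.  72.   0.  95.  52.] F [-0.5  0.3  0.7] w 85.3 z [ 0.009 -0.002 -1.   ]
tilt fix [ 0.0051 -0.0073 -0.    ]
[0.0005, -0.0364, 0.0] 0.04
[-0.001, -0.0364, 0.0] 0.04
[-0.0025, -0.0363, 0.0] 0.04
[-0.004, -0.0362, 0.0] 0.04
[-0.0054, -0.036, 0.0] 0.04
[-0.0069, -0.0357, 0.0] 0.04
[-0.0083, -0.0354, 0.0] 0.04
[-0.0097, -0.0351, 0.0] 0.04
[-0.0111, -0.0346, 0.0] 0.04
[-0.0125, -0.0342, 0.0] 0.04
[-0.0139, -0.0336, 0.0] 0.04
[-0.0152, -0.033, 0.0] 0.04
```

Call:
drive_tool --motion '[{"delta_pos": [0.0005, -0.0365, 0], "delta_rot": [0.005, -0.007, 0.04]}, {"delta_pos": [-0.001, -0.0365, 0], "delta_rot": [0, 0, 0.04]}, {"delta_pos": [-0.0025, -0.0365, 0], "delta_rot": [0, 0, 0.04]}, {"delta_pos": [-0.004, -0.036, 0], "delta_rot": [0, 0, 0.04]}, {"delta_pos": [-0.0055, -0.036, 0], "delta_rot": [0, 0, 0.04]}, {"delta_pos": [-0.007, -0.0355, 0], "delta_rot": [0, 0, 0.04]}, {"delta_pos": [-0.0085, -0.0355, 0], "delta_rot": [0, 0, 0.04]}, {"delta_pos": [-0.0095, -0.035, 0], "delta_rot": [0, 0, 0.04]}, {"delta_pos": [-0.011, -0.0345, 0], "delta_rot": [0, 0, 0.04]}, {"delta_pos": [-0.0125, -0.034, 0], "delta_rot": [0, 0, 0.04]}, {"delta_pos": [-0.014, -0.0335, 0], "delta_rot": [0, 0, 0.04]}, {"delta_pos": [0, 0, 0], "delta_rot": [0, 0, 0.02]}]'

```text
time_s: 32.7
position: [446.7, 266.0, 160.6]
tcp_rot: [[0.994, -0.106, -0.031], [-0.106, -0.994, -0.003], [-0.031, 0.006, -1.0]]
force: [0.1, -0.7, 0.3]
gripper_width: 85.2
```

Run:
```python
from h import *
plan((445,314,150,-6.5,3))
sc=arm.read_camera("scene"); cv2.imwrite("pics/s4.png",sc["image"][:,:,::-1])
s=arm.sense();r=arm.read_camera("wrist"); cv2.imwrite("pics/w5.png",r["image"][:,:,::-1])
```

```text
t 32.7 p [446.7 266.  160.6] yaw -6.1 J [ 24.   3.  85.   1.  94. 120.] F [ 0.1 -0.7  0.3] w 85.2 z [-0.031 -0.003 -1.   ]
tilt fix [0.0061 0.0308 0.    ]
[-0.0023, -0.0159, 0.0035] 0.002
[-0.0023, -0.0158, 0.0035] 0.002
[-0.0023, -0.0158, 0.0035] 0.002
```

View pics/w5.png

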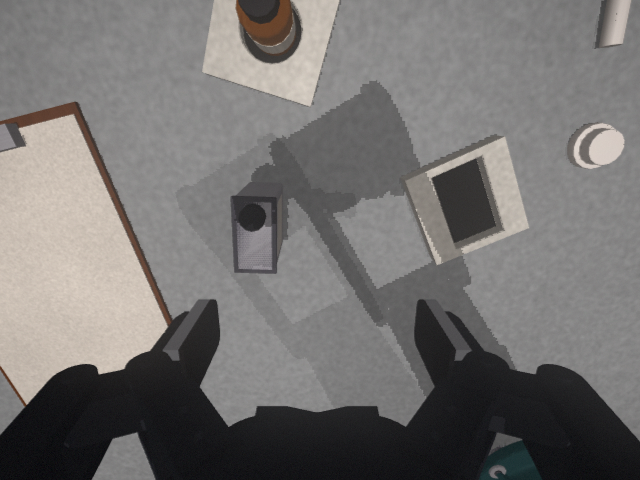

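The wrist view shows the tin's top at (255,235) lying along the tool's x axis, as measured, and the vial standing in its block at (265,25).

Call:
drive_tool --motion '[{"delta_pos": [-0.003, -0.016, 0], "delta_rot": [0.006, 0.031, 0.002]}, {"delta_pos": [-0.003, -0.016, 0.005], "delta_rot": [0, 0, 0.002]}, {"delta_pos": [-0.001, -0.014, 0.01], "delta_rot": [0, 0, 0.002]}, {"delta_pos": [0, 0, 0.01], "delta_rot": [0, 0, 0]}, {"delta_pos": [0, 0, 0.01], "delta_rot": [0, 0, 0]}, {"delta_pos": [0, 0, 0], "delta_rot": [0, 0, 0]}]'

```text
time_s: 33.55
position: [446.1, 311.2, 121.1]
tcp_rot: [[0.993, -0.117, 0.0], [-0.117, -0.993, -0.003], [0.0, 0.003, -1.0]]
force: [-0.4, 0.2, -0.4]
gripper_width: 85.3
```

Run:
```python
from h import *
plan((445,314,27,-6.5,5))
s=arm.sense();r=arm.read_camera("wrist");I=r["image"];cv2.imwrite("pics/w6.png",I[:,:,::-1])
ce,st,c=blob(I.max(2)<30,(320,240)); print(ce,st,wray(r,s,*ce,80))
```

```text
t 33.55 p [446.1 311.2 121.1] yaw -6.7 J [ 29.   6.  86.  -0.  88. 126.] F [-0.4  0.2 -0.4] w 85.3 z [ 0.    -0.003 -1.   ]
tilt fix [ 0.0032 -0.0005 -0.    ]
[-0.0003, -0.0005, 0.0188] -0.001
[-0.0003, -0.0005, 0.0188] -0.001
[-0.0003, -0.0005, 0.0188] -0.001
[-0.0003, -0.0005, 0.0188] -0.001
[-0.0003, -0.0005, 0.0188] -0.001
[442.    373.725] [436 367  12  12  40] [336.41533142 229.56410221  80.        ]
```

View pics/w6.png

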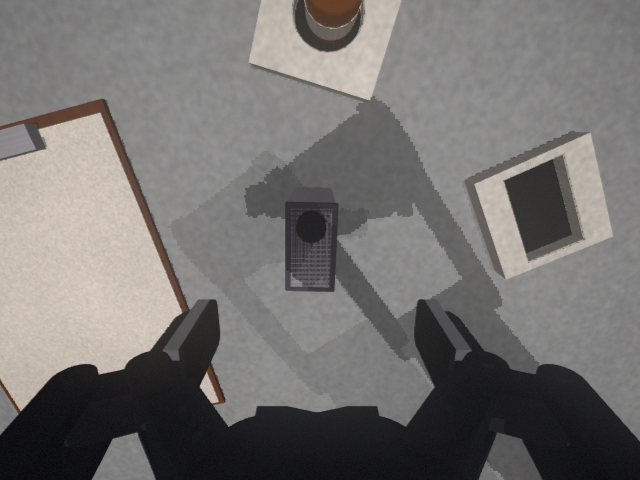

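The wrist view shows the tin's top at (311,247), roughly between the jaws, a few mm left of the middle line. I'll correct that while descending.

Call:
drive_tool --motion '[{"delta_pos": [-0.001, -0.003, 0.018], "delta_rot": [0.003, 0, 0.014]}, {"delta_pos": [0, 0, 0.018], "delta_rot": [0, 0, 0]}, {"delta_pos": [0, 0, 0.018], "delta_rot": [0, 0, 0]}, {"delta_pos": [0, 0, 0.015], "delta_rot": [0, 0, 0]}, {"delta_pos": [0, 0, 0], "delta_rot": [0, 0, 0]}]'

```text
time_s: 34.22
position: [446.0, 314.0, 48.4]
tcp_rot: [[0.991, -0.135, 0.002], [-0.135, -0.991, 0.001], [0.002, -0.001, -1.0]]
force: [0.2, 0.4, -0.1]
gripper_width: 85.3
```

Run:
```python
from h import *
plan((445,314.3,28,-7.3,2))
```

```text
t 34.23 p [446.  314.   48.4] yaw -7.8 J [ 29.   9.  92.  -0.  79. 127.] F [ 0.2  0.4 -0.1] w 85.3 z [ 0.002  0.001 -1.   ]
tilt fix [-0.0013 -0.0018  0.    ]
[-0.0005, -0.0001, 0.0102] -0.004
[-0.0005, -0.0001, 0.0102] -0.004
```

Call:
drive_tool --motion '[{"delta_pos": [-0.001, 0, 0.01], "delta_rot": [-0.001, -0.002, 0]}, {"delta_pos": [0, 0, 0.009], "delta_rot": [0, 0, 0]}, {"delta_pos": [0, 0, 0], "delta_rot": [0, 0, 0]}]'

```text
time_s: 34.6
position: [445.8, 314.6, 29.3]
tcp_rot: [[0.991, -0.136, 0.002], [-0.136, -0.991, 0.002], [0.002, -0.002, -1.0]]
force: [-0.1, 0.2, 0.5]
gripper_width: 85.2
```

Call:
drive_tool --motion '[{"delta_pos": [0, 0, 0], "delta_rot": [0, 0, 0]}, {"delta_pos": [0, 0, 0], "delta_rot": [0, 0, 0]}, {"delta_pos": [0, 0, 0], "delta_rot": [0, 0, 0]}, {"delta_pos": [0, 0, 0], "delta_rot": [0, 0, 0]}, {"delta_pos": [0, 0, 0], "delta_rot": [0, 0, 0]}, {"delta_pos": [0, 0, 0], "delta_rot": [0, 0, 0]}, {"delta_pos": [0, 0, 0], "delta_rot": [0, 0, 0]}, {"delta_pos": [0, 0, 0], "delta_rot": [0, 0, 0]}]' --grip -1 --newtons 40

```text
time_s: 35.6
position: [446.7, 315.2, 30.6]
tcp_rot: [[0.991, -0.136, 0.004], [-0.136, -0.991, 0.003], [0.004, -0.004, -1.0]]
force: [0.2, 0.9, -0.7]
gripper_width: 32.8
```

Call:
drive_tool --motion '[{"delta_pos": [0, 0, -0.015], "delta_rot": [0, 0, 0]}, {"delta_pos": [0, 0, -0.025], "delta_rot": [0, 0, 0]}, {"delta_pos": [0, 0, -0.025], "delta_rot": [0, 0, 0]}, {"delta_pos": [0, 0, -0.02], "delta_rot": [0, 0, 0]}, {"delta_pos": [0, 0, 0], "delta_rot": [0, 0, 0]}]'

```text
time_s: 36.22
position: [446.4, 314.9, 121.1]
tcp_rot: [[0.991, -0.136, 0.005], [-0.136, -0.991, 0.003], [0.004, -0.004, -1.0]]
force: [-1.1, -0.2, -1.0]
gripper_width: 32.5
```

Run:
```python
from h import *
plan((437.2,120.2,115,18.3,9))
```

```text
t 36.23 p [446.4 314.9 121.1] yaw -7.8 J [ 29.   6.  87.   0.  87. 127.] F [-1.1 -0.2 -1. ] w 32.5 z [ 0.005  0.003 -1.   ]
tilt fix [-0.0039 -0.0042 -0.    ]
[0.0019, 0.0216, 0.0007] -0.051
[0.0008, 0.0216, 0.0007] -0.051
[-0.0003, 0.0217, 0.0007] -0.051
[-0.0014, 0.0216, 0.0007] -0.051
[-0.0024, 0.0215, 0.0007] -0.051
[-0.0035, 0.0214, 0.0007] -0.051
[-0.0046, 0.0212, 0.0007] -0.051
[-0.0057, 0.0209, 0.0007] -0.051
[-0.0067, 0.0206, 0.0007] -0.051
```

Call:
drive_tool --motion '[{"delta_pos": [0.002, 0.0215, 0], "delta_rot": [-0.004, -0.004, -0.051]}, {"delta_pos": [0.001, 0.0215, 0], "delta_rot": [0, 0, -0.051]}, {"delta_pos": [0, 0.0215, 0], "delta_rot": [0, 0, -0.051]}, {"delta_pos": [-0.0015, 0.0215, 0], "delta_rot": [0, 0, -0.051]}, {"delta_pos": [-0.0025, 0.0215, 0], "delta_rot": [0, 0, -0.051]}, {"delta_pos": [-0.0035, 0.0215, 0], "delta_rot": [0, 0, -0.051]}, {"delta_pos": [-0.0045, 0.021, 0], "delta_rot": [0, 0, -0.051]}, {"delta_pos": [-0.0055, 0.021, 0], "delta_rot": [0, 0, -0.051]}, {"delta_pos": [-0.005, 0.015, 0], "delta_rot": [0, 0, -0.051]}, {"delta_pos": [0, 0, 0], "delta_rot": [0, 0, 0]}]'

```text
time_s: 37.48
position: [433.8, 119.4, 113.5]
tcp_rot: [[0.943, 0.332, -0.013], [0.332, -0.943, -0.004], [-0.014, -0.0, -1.0]]
force: [-0.3, 0.2, -1.4]
gripper_width: 32.7
```

Run:
```python
from h import *
plan((438.8,120.7,70,18,3))
```

```text
t 37.48 p [433.8 119.4 113.5] yaw 19.4 J [ 8. -5. 99. -0. 87. 79.] F [-0.3  0.2 -1.4] w 32.7 z [-0.013 -0.004 -1.   ]
tilt fix [-0.0003  0.0135 -0.    ]
[0.0017, 0.0001, 0.0145] 0.008
[0.0017, 0.0001, 0.0145] 0.008
[0.0017, 0.0001, 0.0145] 0.008
```

Call:
drive_tool --motion '[{"delta_pos": [0.004, 0, 0.013], "delta_rot": [0, 0.0135, 0.016]}, {"delta_pos": [0, 0, 0.013], "delta_rot": [0, 0, 0]}, {"delta_pos": [0, 0, 0.013], "delta_rot": [0, 0, 0]}, {"delta_pos": [0, 0, 0.008], "delta_rot": [0, 0, 0]}, {"delta_pos": [0, 0, 0], "delta_rot": [0, 0, 0]}]'

```text
time_s: 38.1
position: [436.3, 122.6, 62.7]
tcp_rot: [[0.949, 0.316, -0.003], [0.316, -0.949, 0.001], [-0.002, -0.002, -1.0]]
force: [0.1, 0.3, -1.4]
gripper_width: 32.7
```

Run:
```python
from h import *
plan((438.8,120.7,45,18.5,3))
```

```text
t 38.1 p [436.3 122.6  62.7] yaw 18.4 J [  8.  -3. 103.   0.  81.  80.] F [ 0.1  0.3 -1.4] w 32.7 z [-0.003  0.001 -1.   ]
tilt fix [-0.0022  0.0024 -0.    ]
[0.0006, 0.0009, 0.0059] -0.0
[0.0006, 0.0009, 0.0059] -0.0
[0.0006, 0.0009, 0.0059] -0.0
```

Call:
drive_tool --motion '[{"delta_pos": [0.002, 0.0025, 0.003], "delta_rot": [-0.002, 0.002, 0]}, {"delta_pos": [0, 0, 0.005], "delta_rot": [0, 0, 0]}, {"delta_pos": [0, 0, 0.004], "delta_rot": [0, 0, 0]}, {"delta_pos": [0, 0, 0], "delta_rot": [0, 0, 0]}]'

```text
time_s: 38.6
position: [440.1, 120.9, 50.9]
tcp_rot: [[0.949, 0.316, 0.002], [0.316, -0.949, 0.0], [0.002, 0.0, -1.0]]
force: [-0.7, -0.2, -0.9]
gripper_width: 33.0
```

Run:
```python
from h import *
plan((438.8,120.7,37,18.5,3))
sc=arm.read_camera("scene"); cv2.imwrite("pics/s5.png",cv2.resize(sc["image"][90:250,250:430],None,fx=3,fy=3)[:,:,::-1])
```

```text
t 38.6 p [440.1 120.9  50.9] yaw 18.4 J [  8.  -2. 103.  -0.  79.  80.] F [-0.7 -0.2 -0.9] w 33.0 z [ 0.002  0.    -1.   ]
tilt fix [ 0.0004 -0.0019  0.    ]
[-0.0004, -0.0001, 0.0046] -0.0
[-0.0004, -0.0001, 0.0046] -0.0
[-0.0004, -0.0001, 0.0046] -0.0
```

View pics/s5.png

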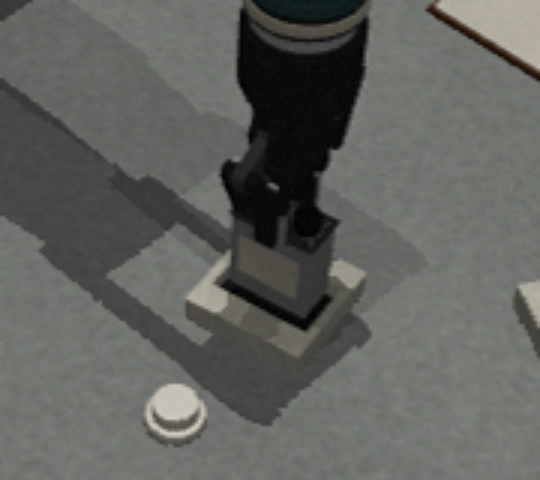

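The scene crop shows the tin lined up with its recess, its lower edge from (232,285) to (310,318) inside the rim. Set it down.

Call:
drive_tool --motion '[{"delta_pos": [-0.001, 0, 0.004], "delta_rot": [0, -0.002, 0]}, {"delta_pos": [0, 0, 0.004], "delta_rot": [0, 0, 0]}, {"delta_pos": [0, 0, 0.002], "delta_rot": [0, 0, 0]}, {"delta_pos": [0, 0, 0.001], "delta_rot": [0, 0, 0]}]'

```text
time_s: 39.15
position: [439.5, 120.6, 39.8]
tcp_rot: [[0.949, 0.316, 0.001], [0.316, -0.949, -0.0], [0.001, 0.001, -1.0]]
force: [0.4, 0.5, -1.2]
gripper_width: 33.0
```

Call:
drive_tool --motion '[{"delta_pos": [0, 0, 0.001], "delta_rot": [0, 0, 0]}, {"delta_pos": [0, 0, 0.001], "delta_rot": [0, 0, 0]}]'

```text
time_s: 39.4
position: [439.6, 120.7, 37.7]
tcp_rot: [[0.949, 0.316, 0.001], [0.316, -0.949, -0.0], [0.001, 0.001, -1.0]]
force: [0.2, 0.4, -1.5]
gripper_width: 32.8
```

Call:
drive_tool --motion '[{"delta_pos": [0, 0, 0.001], "delta_rot": [0, 0, 0]}, {"delta_pos": [0, 0, 0.001], "delta_rot": [0, 0, 0]}]'

```text
time_s: 39.65
position: [439.7, 120.7, 36.5]
tcp_rot: [[0.949, 0.316, 0.001], [0.316, -0.949, -0.0], [0.001, 0.001, -1.0]]
force: [-4.4, -0.8, 7.7]
gripper_width: 33.1
```

Call:
drive_tool --motion '[{"delta_pos": [0, 0, -0.0005], "delta_rot": [0, 0, 0]}, {"delta_pos": [0, 0, 0], "delta_rot": [0, 0, 0]}, {"delta_pos": [0, 0, 0], "delta_rot": [0, 0, 0]}, {"delta_pos": [0, 0, 0], "delta_rot": [0, 0, 0]}, {"delta_pos": [0, 0, 0], "delta_rot": [0, 0, 0]}, {"delta_pos": [0, 0, 0], "delta_rot": [0, 0, 0]}, {"delta_pos": [0, 0, -0.015], "delta_rot": [0, 0, 0]}, {"delta_pos": [0, 0, -0.03], "delta_rot": [0, 0, 0]}, {"delta_pos": [0, 0, -0.035], "delta_rot": [0, 0, 0]}, {"delta_pos": [0, 0, -0.035], "delta_rot": [0, 0, 0]}, {"delta_pos": [0, 0, -0.03], "delta_rot": [0, 0, 0]}, {"delta_pos": [0, 0, 0], "delta_rot": [0, 0, 0]}]' --grip 1

```text
time_s: 41.15
position: [440.5, 120.9, 192.2]
tcp_rot: [[0.949, 0.316, 0.008], [0.316, -0.949, 0.001], [0.008, 0.002, -1.0]]
force: [-0.0, 0.7, -0.7]
gripper_width: 85.5
```

Call:
drive_tool --motion '[{"delta_pos": [-0.02, -0.02, 0], "delta_rot": [0, 0, 0]}, {"delta_pos": [-0.02, -0.03, 0], "delta_rot": [0, 0, 0]}, {"delta_pos": [-0.02, -0.03, 0], "delta_rot": [0, 0, 0]}, {"delta_pos": [-0.02, -0.03, 0], "delta_rot": [0, 0, 0]}, {"delta_pos": [-0.01, -0.01, 0], "delta_rot": [0, 0, 0]}, {"delta_pos": [0, 0, 0], "delta_rot": [0, 0, 0]}, {"delta_pos": [0, 0, 0], "delta_rot": [0, 0, 0]}]'

```text
time_s: 42.02
position: [312.6, 206.5, 186.9]
tcp_rot: [[0.949, 0.314, 0.003], [0.314, -0.949, -0.002], [0.002, 0.003, -1.0]]
force: [0.7, -0.1, -0.4]
gripper_width: 85.4
```

Run:
```python
from h import *
plan()
sc=arm.read_camera("scene"); t=arm.read_camera("top")
cv2.imwrite("pics/s6.png",sc["image"][:,:,::-1]);cv2.imwrite("pics/t6.png",t["image"][:,:,::-1])
for n,u,z,b in(("jar",(486,285),74,(433.8,-296)),("vial",(160,200),94,(601,284.5)),("square",(387,200),84,(597,-117.8))):
    ce,st,c=blob(t["image"].max(2)<35,u); print(n,ce,st[2:],ray(t,*ce,z)[:2].round(1),b)
```

```text
t 42.02 p [312.6 206.5 186.9] yaw 18.3 J [ 25. -18. 101.  -0.  97.  97.] F [ 0.7 -0.1 -0.4] w 85.4 z [ 0.003 -0.002 -1.   ]
tilt fix [ 0.0031 -0.0018 -0.    ]
jar [492.16315205 291.53718091] [ 43  36 901] [ 433.7 -293.8] (433.8, -296)
vial [156.72340426 202.02836879] [ 14  13 141] [599.9 281.8] (601, 284.5)
square [389.81818182 199.        ] [15 15 99] [ 598.1 -118.8] (597, -117.8)
```

View pics/s6.png

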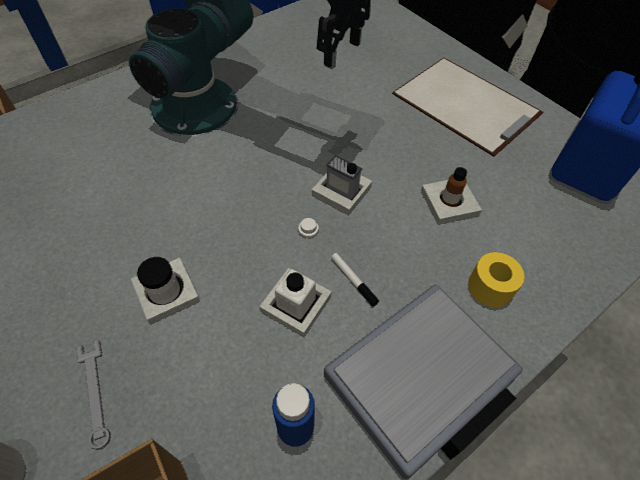

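The final scene view shows all four containers upright in their own blocks: jar (160,280), vial (455,187), square bottle (295,293), tin (345,177). The gripper is clear of all of them. Handing in.

```bash
python3 -c "
from cell import arm
print(arm.close_job())"
```

```text
the job is handed in; nothing more can be done
None
```

I put the jar, vial, square bottle and flat tin, in that order, into the packing blocks that match them. Each one was lowered until it touched the recess floor (4–8 N at contact), then released. I handed the job in at about 42 s with the gripper open and clear of everything.

**Last checks:**
- **Scene view:** all four stand upright in their recesses.
- **Top view:** the lid or cap centres of the jar, vial and square bottle lie within about 3 mm of their block centres. The tin was judged from the scene views only.

**What disagreed:**
- The wrist camera read 3–5 mm further along the tool's x axis than the fixed cameras, so I aimed between the two.
- The gripper read 1–3 mm under the stated width on the vial, square bottle and tin. The holds were firm.
- The tool tilted by up to about 2.4° during fast moves, including the carries of the jar and the vial. I corrected it before setting anything down.

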